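Stagger the bulb trays

ROBOT

A 7-joint arm with a two-finger parallel gripper is mounted at the origin on the work surface. World frame = base frame: x ahead of the robot, y to its left, z up, the work surface at z = 0. Lengths are in m, angles in rad, forces in N, time in s.
With the tool pointing down it reaches from about 0.4 to 0.85 m from the base axis. Payload 10.4 kg.
Tool frame: the origin (TCP) lies at the centre of the arm's flange, where the gripper is bolted on; the fingertips stand 173 mm ahead of it and the grasp point (between the pads) lies 155 mm ahead of it; y points along the fingers, z is the direction in which the jaws open and shut, and the axes are right-handed (so a half turn about y gives the same grasp; the last joint's range is limited). The gripper opens to 85 mm and grips with 20 to 120 N. Pads are 22 mm wide; open, the fingers measure 114 mm over their backs; the gripper's body (76 mm by 85 mm) begins 54 mm behind the grasp point. The pads swing forward as they close: fully open they stand 13 mm farther back than shut.
Start: joints at [-1.252, 0.332, -0.065, 1.46, 0.022, 1.35, -0.088], TCP at [0.209, 0.589, 0.405] pointing down, gripper open.
Joint ranges: [-2.6, 2.6], [-0.5, 2.12], [-1.47, 1.34], [0.16, 2.42], [-1.27, 4.41], [0.06, 2.06], [-2.6, 2.6]. Speed limits (rad/s): [2.22, 2.22, 2.79, 2.79, 3.14, 3.14, 3.14].

INTERFACE

Orientations are given as a unit quaternion [w, x, y, z].
In Python, from rig import * gives the robot as it stands. The module is installed in compiled form; this text tells all that it offers.
- The arm moves only by the tool move_arm, never from a script. Its argument "deltas" is a list of rows, each an object of numbers: "tx", "ty", "tz": the shift along the tool's x, y, z in mm; "wx", "wy", "wz": the turn, a rotation vector about the tool's x, y, z in rad; "gripper": the closure in counts, from 0 (fully open) to 255 (shut). A call has 1 to 20 rows; each row is the pose to reach, as a shift and turn from the pose commanded when the call began, along the tool's axes at that moment; what a row does not reach only later rows make up. A row lasts 1/8 s, in which the tool goes at most 62.5 mm and 10.7 degrees, less where a joint would pass 70% of its speed; a pose out of reach is approached as far as the arm can. A call with a gripper value outside its range is refused whole. The fingers move at their own pace and stop on an object; "force" is the grip in N (left out, the last holds). Time passes only in rows, so rows that repeat a pose let the fingers close. It gives the time, the measured TCP pose, the force and the opening at its end, in the units of the state.
- observe(): the state, without advancing time (a new reading comes with each control period).
- snapshot(name): name is "scene" or "top" or "wrist"; returns a dict with "color" (384x512x3 uint8, blue, green, red), "range_z" (384x512 float32, m along the optical axis (not along the pixel's ray), 0 where there is no reading), "fx", "fy", "cx", "cy" (pixels), "T" (4x4, takes a point from camera to world coordinates); the wrist camera has in their place "hand_eye" (4x4, takes a point from camera to tool coordinates, whose origin is the TCP and whose axes are the tool frame's). Camera axes: x right, y up, looking along -z (the intrinsics and any distortion apply to the point x, -y, -z); pixel columns grow to the right and rows downward; lengths in m; the calibration is good to about 2 mm. A picture is of the moment at which its call begins: read the wrist's pose just before it.
- hand_in(): hands the job in, once; it reports no verdict.
Trained networks look in a picture, given as the dict that the camera call returned (one of the last four; its "shot" number tells which), for a name from the list of things; names that differ only in an ending like _2 or _b are one class to them, and where a whole thing is asked for, a point or a joint stands for the part that bears it (a point fixed in the world has none). Each returns a list of dicts, best first, with "confidence" (0 to 1); they miss things now and then, are a little off and sometimes report something else, mostly with a low value. They report only what shows in the picture. A call takes as long as a camera call. They do not tell look-alikes from the thing itself.
- masks_of(picture, query): "pixels" (384x512 bool, what is visible of it).
- tip_of(picture, query): "xyz" ([x, y, z] in m, in the coordinates of the camera as it stood for that picture, good to about 4 mm: a listed point, or the origin of a listed thing).
The state is a dict: "time": time; "joints": joint angles; "qd": joint speeds; "tau": joint torques, N m; "tool_pos": TCP position; "eef_rot": TCP orientation; "ft_force": force on the tool from outside, world axes, zero at the start; "torque": the same for the moment, N m; "grip_width": opening from 0.0 (shut) to 1.0 (fully open).
Only numpy, scipy, OpenCV 4.12 (cv2) and the standard library are available. Lean on these libraries where they do the work, as an engineer would, in place of code of your own. Each camera call takes 0.05 s, during which the arm holds its last target. There are 200 camera calls.

TASK

Pull out the sorting box's tray, take the sprouting bulbs from it and set each one gently, shoot up, in the dimple of a bulb tray of its own, then push the sorting box shut. Stack all the loose bulb trays on the bottom one that is fixed to the bearer, each turned half round from the one below so that it drops home on the rim below and the dimpled steps stick out at alternate ends. Do not squeeze, press or drop the bulbs, and leave everything else on the shelf where it is.

Things in the scene. Friction and masses are not known exactly. Their poses are not given: they have to be found in the camera images.
- base_tray: bottom tray, fixed on a 22 mm wooden bearer, shaped like tray1, same axes. To drop home, an upper tray is turned half round (its x opposite) with its origin at (+46, 0, +34) mm in the frame of the tray below: its underside rests on that rim, the dimpled steps stick out at alternate ends. Unturned, it cannot drop home. A seated bulb has 8 mm to spare under the second tray above it.
- base_dimple (a point): seat of the bottom tray's dimple: where the centre of a seated bulb's underside lies, at (-61, 0, 10) mm in the tray's frame, the flat bottom of the dimple, 29 mm wide and 4 mm deep. Once two more trays are on, it is roofed over: put the bulb in before that
- tray1: loose dark olive plastic bulb tray (may be absent), 0.22 kg, 164 mm long (its x), 62 wide (y), 40 high. Origin: middle of the length, underside of the feet; z up. x -36 to +82: open well, walls 4 mm thick, rim at z = 40, floor z = 10. x -82 to -36: low step, no walls, top z = 14, with a dimple. Grip it across the well's side walls. Its feet: see tray1_dimple
- tray1_dimple (a point): seat of tray1's dimple, as base_dimple: (-61, 0, 10) mm in the tray's frame. Under the tray (underside z = 6) are two 6 mm feet: one under the well (x -29 to 75, y -24 to 24) that drops into the well below with 3 mm play all round, one under the step (x -80 to -42, y -25 to 25) that then hangs 6 mm outside the plain end of the tray below
- tray2: loose bulb tray just like tray1, same origin and axes (may be absent)
- tray2_dimple (a point): seat of tray2's dimple, as base_dimple: (-61, 0, 10) mm in the tray's frame
- tray3: loose bulb tray just like tray1, same origin and axes (may be absent)
- tray3_dimple (a point): seat of tray3's dimple, as base_dimple: (-61, 0, 10) mm in the tray's frame
- bulb1: brown flower bulb with a pale shoot (may be absent), 30 g, 50 mm tall, underside flat and 23 mm wide, belly 34 mm wide (16 to 24 mm up), shoot 7 mm wide. Origin: centre of its underside, z to the shoot. At first upright in a compartment of the shut pull-out tray. Bruises if squeezed with over 40 N a finger or pressed or dropped on a bulb tray with over 15 N
- bulb2: brown flower bulb with a pale shoot (may be absent), 30 g, 50 mm tall, underside flat and 23 mm wide, belly 34 mm wide (16 to 24 mm up), shoot 7 mm wide. Origin: centre of its underside, z to the shoot. At first upright in a compartment of the shut pull-out tray. Bruises if squeezed with over 40 N a finger or pressed or dropped on a bulb tray with over 15 N
- bulb3: brown flower bulb with a pale shoot (may be absent), 30 g, 50 mm tall, underside flat and 23 mm wide, belly 34 mm wide (16 to 24 mm up), shoot 7 mm wide. Origin: centre of its underside, z to the shoot. At first upright in a compartment of the shut pull-out tray. Bruises if squeezed with over 40 N a finger or pressed or dropped on a bulb tray with over 15 N
- sorting_box: grey plastic sorting box, fixed, 190 mm deep (x), 206 mm wide (y), 70 mm high, open at its front (-x). Origin: centre of its underside. Its one pull-out tray slides out along its -x
- pullout (a joint): how far the pull-out tray is drawn out, m: 0 shut, 0.14 fully out; stays where left (friction 2 N, damping 8 N s/m). Inside floor 10 mm above the table, sides and dividers to 38 mm, front panel to 63 mm; three compartments side by side, each at least 59 mm wide (y), 140 mm long (x). The bulbs travel with it; fully out, their centres are about 65 mm in front of the box
- pullout_handle (a point): middle of the pull-out tray's round steel handle bar, 11 mm thick, 90 mm long along the box's y axis, 35 mm in front of the front panel (30 mm clear gap), 54 mm above the table; moves with the pull-out tray
- brown_pot: unglazed brown pot, 100 mm wide, 85 mm high, origin under its centre; a bystander, not to be disturbed
- saucer: unglazed saucer, 100 mm wide, 14 mm high, origin under its centre; a bystander, not to be disturbed
- chopstick: bamboo chopstick, 240 mm long (its x axis), 7 mm thick, origin under its middle; a bystander, not to be disturbed
- pliers: aluminium pliers, 190 mm long (its x axis), 55 mm wide, 14 mm thick, origin on the underside; a bystander, not to be disturbed
- bridge: small white ceramic bridge ornament, 78 mm long (its x axis), 28 mm wide, 41 mm high, origin under its middle; a bystander, not to be disturbed
- sprayer: clear spray bottle, 68 mm wide, 183 mm high, origin under its centre; a bystander, not to be disturbed
- trowel: hand trowel, 250 mm long (its x axis), 50 mm wide, 26 mm high, origin on the underside; a bystander, not to be disturbed
Mind the look-alikes: they are no part of the job. What is shaped like the tray3 but purple is not meant. What is shaped like the base_tray but blue is not meant.

How it is judged:
On the way, in this order (a step that is already met when the one before it is completed fails the run):
1. the pull-out tray is drawn out (value of joint pullout above 0.08 m), for 0.2 s.
2. every bulb sits upright in a dimple ((distance between bulb1 and base_dimple below 0.007 m or distance between bulb1 and tray1_dimple below 0.007 m or distance between bulb1 and tray2_dimple below 0.007 m or distance between bulb1 and tray3_dimple below 0.007 m) and angle between each of bulb1, bulb2, bulb3's own z axis and vertical below 0.3 rad and (distance between bulb2 and base_dimple below 0.007 m or distance between bulb2 and tray1_dimple below 0.007 m or distance between bulb2 and tray2_dimple below 0.007 m or distance between bulb2 and tray3_dimple below 0.007 m) and (distance between bulb3 and base_dimple below 0.007 m or distance between bulb3 and tray1_dimple below 0.007 m or distance between bulb3 and tray2_dimple below 0.007 m or distance between bulb3 and tray3_dimple below 0.007 m)), for 0.2 s.
At the end, for the whole second after the job is handed in: all loose trays home in the stack (34, 68 or 102 mm over the bottom tray to 3.5 mm, within 12 mm of their staggered place, each turned half round from the one below), every bulb in a dimple (to 7 mm, leaning under 0.3 rad), pull-out tray shut to 8 mm, all at rest (all of step 2 and ((x of tray1 in the frame of base_tray between 0.034 and 0.058 m and y of tray1 in the frame of base_tray between -0.012 and 0.012 m and z of tray1 in the frame of base_tray between 0.0305 and 0.0375 m and x of tray1_dimple in the frame of base_tray between 0.091 and 0.123 m and y of tray1_dimple in the frame of base_tray between -0.016 and 0.016 m and angle between tray1's own z axis and vertical below 0.06 rad) or (x of tray1 in the frame of base_tray between -0.012 and 0.012 m and y of tray1 in the frame of base_tray between -0.012 and 0.012 m and z of tray1 in the frame of base_tray between 0.0645 and 0.0715 m and x of tray1_dimple in the frame of base_tray between -0.077 and -0.045 m and y of tray1_dimple in the frame of base_tray between -0.016 and 0.016 m and angle between tray1's own z axis and vertical below 0.06 rad) or (x of tray1 in the frame of base_tray between 0.034 and 0.058 m and y of tray1 in the frame of base_tray between -0.012 and 0.012 m and z of tray1 in the frame of base_tray between 0.0985 and 0.1055 m and x of tray1_dimple in the frame of base_tray between 0.091 and 0.123 m and y of tray1_dimple in the frame of base_tray between -0.016 and 0.016 m and angle between tray1's own z axis and vertical below 0.06 rad)) and ((x of tray2 in the frame of base_tray between 0.034 and 0.058 m and y of tray2 in the frame of base_tray between -0.012 and 0.012 m and z of tray2 in the frame of base_tray between 0.0305 and 0.0375 m and x of tray2_dimple in the frame of base_tray between 0.091 and 0.123 m and y of tray2_dimple in the frame of base_tray between -0.016 and 0.016 m and angle between tray2's own z axis and vertical below 0.06 rad) or (x of tray2 in the frame of base_tray between -0.012 and 0.012 m and y of tray2 in the frame of base_tray between -0.012 and 0.012 m and z of tray2 in the frame of base_tray between 0.0645 and 0.0715 m and x of tray2_dimple in the frame of base_tray between -0.077 and -0.045 m and y of tray2_dimple in the frame of base_tray between -0.016 and 0.016 m and angle between tray2's own z axis and vertical below 0.06 rad) or (x of tray2 in the frame of base_tray between 0.034 and 0.058 m and y of tray2 in the frame of base_tray between -0.012 and 0.012 m and z of tray2 in the frame of base_tray between 0.0985 and 0.1055 m and x of tray2_dimple in the frame of base_tray between 0.091 and 0.123 m and y of tray2_dimple in the frame of base_tray between -0.016 and 0.016 m and angle between tray2's own z axis and vertical below 0.06 rad)) and ((x of tray3 in the frame of base_tray between 0.034 and 0.058 m and y of tray3 in the frame of base_tray between -0.012 and 0.012 m and z of tray3 in the frame of base_tray between 0.0305 and 0.0375 m and x of tray3_dimple in the frame of base_tray between 0.091 and 0.123 m and y of tray3_dimple in the frame of base_tray between -0.016 and 0.016 m and angle between tray3's own z axis and vertical below 0.06 rad) or (x of tray3 in the frame of base_tray between -0.012 and 0.012 m and y of tray3 in the frame of base_tray between -0.012 and 0.012 m and z of tray3 in the frame of base_tray between 0.0645 and 0.0715 m and x of tray3_dimple in the frame of base_tray between -0.077 and -0.045 m and y of tray3_dimple in the frame of base_tray between -0.016 and 0.016 m and angle between tray3's own z axis and vertical below 0.06 rad) or (x of tray3 in the frame of base_tray between 0.034 and 0.058 m and y of tray3 in the frame of base_tray between -0.012 and 0.012 m and z of tray3 in the frame of base_tray between 0.0985 and 0.1055 m and x of tray3_dimple in the frame of base_tray between 0.091 and 0.123 m and y of tray3_dimple in the frame of base_tray between -0.016 and 0.016 m and angle between tray3's own z axis and vertical below 0.06 rad)) and value of joint pullout below 0.008 m and linear speed of each of tray1, tray2, tray3, bulb1, bulb2, bulb3 below 0.02 m/s); the robot touches nothing.
It fails at once if a bulb is squeezed with more than 45 N a finger (contact force between any of bulb1, bulb2, bulb3 and the fingers above 90 N).
It fails at once if a bulb is pressed or dropped on a tray with more than 15 N (contact force between any of bulb1, bulb2, bulb3 and base_tray above 15 N or contact force between any of bulb1, bulb2, bulb3 and tray1 above 15 N or contact force between any of bulb1, bulb2, bulb3 and tray2 above 15 N or contact force between any of bulb1, bulb2, bulb3 and tray3 above 15 N).
It fails at once if a bystander is moved more than 30 mm (distance of any of brown_pot, saucer, chopstick, pliers, bridge, sprayer, trowel from where it was at the start of the episode above 0.03 m).
Of tray1, tray2, tray3 only 2 to 3 are there at a start; the rules pass over those that are not, and their reading is None.
Of bulb1, bulb2, bulb3 only 2 to 3 are there at a start; the rules pass over those that are not, and their reading is None.
At some moment in a run one of tray1, tray2, tray3 may be knocked a few centimetres aside while the robot is not near it.
It also fails if it takes over 210 s, if anything falls off the work surface, if the arm or the gripper's body presses on something with over 40 N, if the wrist force passes 120 N, or if a joint passes its speed limit or range.

## Working session

There is one attempt and no reset: what is moved stays moved. The work goes in short steps, Python scripts to look and compute and a tool call to move; the robot and the scene stay as the last step left them, time stands still between calls to the robot, and variables do not carry over. Pictures are saved under pics/ and viewed, about 12 in all and at most 16, crops included, and the job is handed in when it is done.

Besides the shell and the picture viewer there is one more tool, called after "Emit:" in YAML: its name, and indented under it one key for each argument. move_arm: Moves the arm, as the interface text tells. Its arguments: {"type":"object","properties":{"deltas":{"type":"array"},"force":{"type":"number"}},"required":["deltas"]}

```bash
mkdir -p pics; cat > h.py <<'E'
from rig import *
import numpy as np, cv2
from scipy.spatial.transform import Rotation as R
def tool():
    s=observe(); q=s["eef_rot"]; T=np.eye(4)
    T[:3,:3]=R.from_quat([q[1],q[2],q[3],q[0]]).as_matrix(); T[:3,3]=s["tool_pos"]; return T
def snap(n):
    Tt=tool(); p=snapshot(n); p["Tw"]=Tt@p["hand_eye"] if n=="wrist" else p["T"]; return p
def cloud(p):
    h,w=p["range_z"].shape; u,v=np.meshgrid(np.arange(w),np.arange(h)); z=p["range_z"]
    c=np.stack([(u-p["cx"])/p["fx"]*z,-(v-p["cy"])/p["fy"]*z,-z],-1)
    W=c@p["Tw"][:3,:3].T+p["Tw"][:3,3]; W[z==0]=np.nan; return W
def w(p,x): return p["Tw"][:3,:3]@np.array(x)+p["Tw"][:3,3]
E
python3 - <<'E'
from h import *
print(observe()); print(np.round(tool(),3))
for n in("scene","top"):
    p=snap(n); cv2.imwrite(f"pics/{n}1.png",p["color"])
    print(n,[k for k in p if k not in("color","range_z")],np.round(p["Tw"][:3,3],2))
    W=cloud(p)
    for q in "base_tray tray1 base_dimple tray1_dimple bulb1 sorting_box pullout_handle brown_pot saucer chopstick pliers bridge sprayer trowel".split():
        print(q,[(round(d["confidence"],2),*np.round(w(p,d["xyz"]),3)) for d in tip_of(p,q)])
E
```

```text
{'time': 0.0, 'joints': array([-1.25159547,  0.33287676, -0.06472597,  1.46091909,  0.0216112 ,
        1.34990467, -0.08853634]), 'qd': array([-0.0006042 , -0.00026439, -0.00081506,  0.00109711,  0.00213544,
       -0.00033513,  0.00142341]), 'tau': array([ 3.22158476e-04, -6.25448084e+01,  4.93094896e-02, -3.91596937e+01,
        1.61531952e-02,  1.01727553e-02,  3.14346300e-05]), 'tool_pos': array([0.20943142, 0.58873529, 0.40392339]), 'eef_rot': array([-0.69631084,  0.6973015 , -0.12031484,  0.12019223]), 'ft_force': array([0.3060578 , 0.36956344, 0.00781893]), 'torque': array([0.03096008, 0.00210699, 0.02873772]), 'grip_width': 0.9990124139540241}
[[ 0.942 -0.     0.335  0.209]
 [-0.335 -0.001  0.942  0.589]
 [ 0.    -1.    -0.001  0.404]
 [ 0.     0.     0.     1.   ]]
scene ['fx', 'fy', 'cx', 'cy', 'T', 'shot', 'Tw'] [ 1.36 -0.31  1.09]
base_tray [(0.72, np.float64(0.351), np.float64(0.446), np.float64(0.023)), (0.61, np.float64(0.647), np.float64(0.064), np.float64(0.023)), (0.48, np.float64(0.387), np.float64(0.02), np.float64(0.008))]
tray1 [(0.89, np.float64(0.471), np.flo
[... 2405 characters left out ...]
p.float64(0.65), np.float64(-0.438), np.float64(0.004)), (0.26, np.float64(0.582), np.float64(-0.529), np.float64(-0.002))]
saucer [(0.81, np.float64(0.584), np.float64(0.45), np.float64(-0.0))]
chopstick [(0.4, np.float64(0.731), np.float64(0.137), np.float64(0.001)), (0.32, np.float64(0.413), np.float64(0.136), np.float64(0.009))]
pliers [(0.82, np.float64(0.394), np.float64(-0.454), np.float64(-0.003))]
bridge [(0.72, np.float64(0.521), np.float64(-0.422), np.float64(-0.001)), (0.21, np.float64(0.648), np.float64(-0.438), np.float64(-0.002))]
sprayer [(0.76, np.float64(0.646), np.float64(-0.439), np.float64(-0.001))]
trowel [(0.7, np.float64(0.582), np.float64(-0.53), np.float64(-0.001))]
```

View pics/scene1.png

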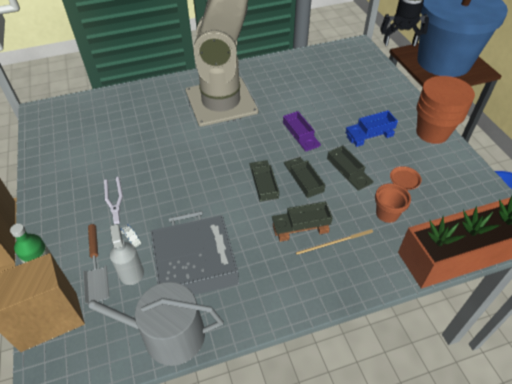

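View pics/top1.png

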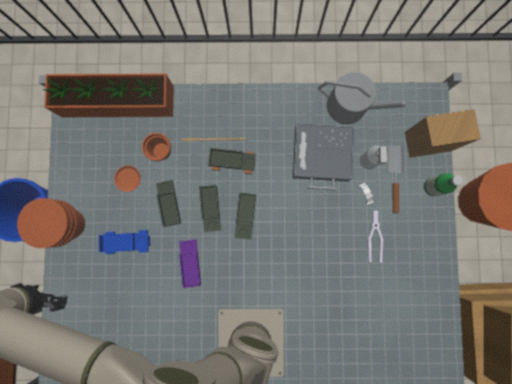

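The scene view shows the base tray on its wooden bearer at about (303,218), three loose olive trays at (264,180), (304,175) and (349,167), the purple and blue look-alikes, and the sorting box at (195,250). In the top view the same olive trays are at (168,203), (210,208) and (245,215), with the base at (232,160). Next I'll take a wrist look from above the trays.

```bash
cat >> h.py <<'E'
def go(x,y,z,th):
    "delta from now to grasp point (x,y,z), jaw direction th deg"
    T=tool(); t=np.deg2rad(th); c,s=np.cos(t),np.sin(t)
    G=np.array([[s,0,c],[-c,0,s],[0,-1,0]]); d=T[:3,:3].T@(np.array([x,y,z+.155])-T[:3,3])*1000
    r=R.from_matrix(T[:3,:3].T@G).as_rotvec()
    print("go",(x,y,z,th),"t",np.round(d,1),"w",np.round(r,3))
E
python3 -c "
from h import *
go(.47,.16,.33,20)"
```

```text
go (0.47, 0.16, 0.33, 20) t [ 389.2  -80.3 -316.7] w [-0.    0.88 -0.  ]
```

Emit:
move_arm:
  deltas:
    - {"ty": -80}
    - {"tx": 60, "ty": -80, "tz": -50, "wy": 0.15}
    - {"tx": 120, "ty": -80, "tz": -100, "wy": 0.3}
    - {"tx": 180, "ty": -80, "tz": -150, "wy": 0.45}
    - {"tx": 240, "ty": -80, "tz": -200, "wy": 0.6}
    - {"tx": 300, "ty": -80, "tz": -250, "wy": 0.75}
    - {"tx": 350, "ty": -80, "tz": -290, "wy": 0.88}
    - {"tx": 389, "ty": -80, "tz": -317, "wy": 0.88}
    - {"tx": 389, "ty": -80, "tz": -317, "wy": 0.88}
    - {"tx": 389, "ty": -80, "tz": -317, "wy": 0.88}
    - {"tx": 389, "ty": -80, "tz": -317, "wy": 0.88}

```text
schema error: expected keys tx, ty, tz, wx, wy, wz, gripper
```

```bash
python3 - <<'E'
from h import *
print(np.round(tool(),3)); p=snap("wrist"); cv2.imwrite("pics/w1.png",p["color"]); print(np.round(p["hand_eye"],3),p["fx"])
for q in("tray1","tray1_dimple","base_tray","base_dimple"):
    print(q,[(round(d["confidence"],2),*np.round(w(p,d["xyz"]),3)) for d in tip_of(p,q)])
E
```

```text
[[ 0.942  0.     0.335  0.209]
 [-0.335  0.     0.942  0.589]
 [-0.    -1.     0.     0.405]
 [ 0.     0.     0.     1.   ]]
[[-0.001 -0.952 -0.307 -0.079]
 [-0.     0.307 -0.952  0.03 ]
 [ 1.    -0.001 -0.001 -0.001]
 [ 0.     0.     0.     1.   ]] 332.8318749369721
tray1 [(0.69, np.float64(0.277), np.float64(0.22), np.float64(0.002))]
tray1_dimple []
base_tray [(0.9, np.float64(0.353), np.float64(0.447), np.float64(0.024))]
base_dimple [(0.69, np.float64(0.362), np.float64(0.386), np.float64(0.034))]
```

View pics/w1.png

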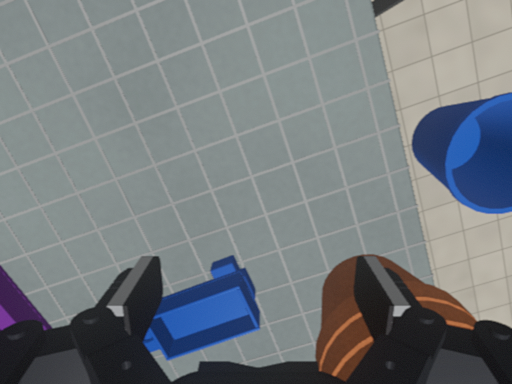

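The wrist view shows only the blue look-alike at about (205,310) because the move was refused. Every key must be in each row, so I'll resend it.

Emit:
move_arm:
  deltas:
    - {"tx": 0, "ty": -80, "tz": 0, "wx": 0, "wy": 0, "wz": 0, "gripper": 0}
    - {"tx": 60, "ty": -80, "tz": -50, "wx": 0, "wy": 0.15, "wz": 0, "gripper": 0}
    - {"tx": 120, "ty": -80, "tz": -100, "wx": 0, "wy": 0.3, "wz": 0, "gripper": 0}
    - {"tx": 180, "ty": -80, "tz": -150, "wx": 0, "wy": 0.45, "wz": 0, "gripper": 0}
    - {"tx": 240, "ty": -80, "tz": -200, "wx": 0, "wy": 0.6, "wz": 0, "gripper": 0}
    - {"tx": 300, "ty": -80, "tz": -250, "wx": 0, "wy": 0.75, "wz": 0, "gripper": 0}
    - {"tx": 350, "ty": -80, "tz": -290, "wx": 0, "wy": 0.88, "wz": 0, "gripper": 0}
    - {"tx": 389, "ty": -80, "tz": -317, "wx": 0, "wy": 0.88, "wz": 0, "gripper": 0}
    - {"tx": 389, "ty": -80, "tz": -317, "wx": 0, "wy": 0.88, "wz": 0, "gripper": 0}
    - {"tx": 389, "ty": -80, "tz": -317, "wx": 0, "wy": 0.88, "wz": 0, "gripper": 0}
    - {"tx": 389, "ty": -80, "tz": -317, "wx": 0, "wy": 0.88, "wz": 0, "gripper": 0}

```text
time: 3.12
tool_pos: [0.4696, 0.16, 0.4847]
eef_rot: [0.579, -0.579, 0.406, -0.406]
ft_force: [1.0, 0.3, -0.4]
grip_width: 0.997
```

```bash
python3 - <<'E'
from h import *
print(np.round(tool(),3)); p=snap("wrist"); cv2.imwrite("pics/w2.png",p["color"])
for q in("tray1","tray1_dimple","base_tray","base_dimple"):
    print(q,[(round(d["confidence"],2),*np.round(w(p,d["xyz"]),3)) for d in tip_of(p,q)])
E
```

```text
[[ 0.342 -0.     0.94   0.47 ]
 [-0.94   0.     0.342  0.16 ]
 [-0.    -1.     0.     0.485]
 [ 0.     0.     0.     1.   ]]
tray1 [(0.93, np.float64(0.471), np.float64(0.144), np.float64(-0.001)), (0.85, np.float64(0.49), np.float64(0.293), np.float64(0.006)), (0.73, np.float64(0.278), np.float64(0.218), np.float64(-0.002)), (0.62, np.float64(0.445), np.float64(0.02), np.float64(-0.002))]
tray1_dimple [(0.94, np.float64(0.411), np.float64(0.136), np.float64(0.011))]
base_tray [(0.55, np.float64(0.654), np.float64(0.06), np.float64(0.019))]
base_dimple [(0.94, np.float64(0.644), np.float64(0.006), np.float64(0.032))]
```

View pics/w2.png

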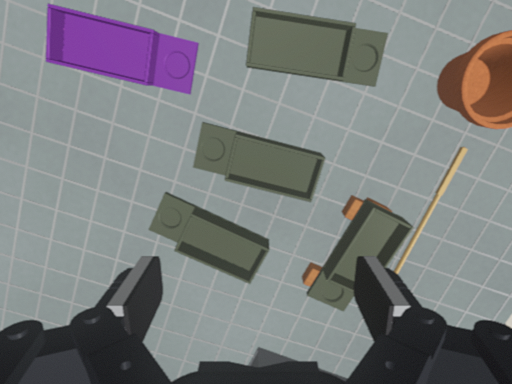

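All three loose trays are visible: A with its step at the right (367,57), B with its step at the left (215,148), and C with its step at the left (171,217). The base is at (365,250) with its step at the lower left (333,290). I'll fit exact tray poses from depth.

```bash
cat >> h.py <<'E'
def trays(p,zmin=.008):
    "olive trays: centre xy, heading deg of own +x, length,width,max z"
    W=cloud(p); hsv=cv2.cvtColor(p["color"],cv2.COLOR_BGR2HSV).astype(int)
    m=(W[...,2]>zmin)&(W[...,2]<.3)&(hsv[...,0]>20)&(hsv[...,0]<75)&(hsv[...,1]>35)&(hsv[...,2]<125)
    m=cv2.morphologyEx(m.astype(np.uint8),cv2.MORPH_OPEN,np.ones((3,3)))
    n,l,st,_=cv2.connectedComponentsWithStats(m); out=[]
    for i in range(1,n):
        if st[i,4]<300: continue
        P=W[l==i]; P=P[~np.isnan(P).any(1)]
        (c,(a,b),an)=cv2.minAreaRect(P[:,:2].astype(np.float32))
        if a<b: a,b,an=b,a,an+90
        u=np.array([np.cos(np.deg2rad(an)),np.sin(np.deg2rad(an))]); s=(P[:,:2]-c)@u
        hi=np.percentile(P[:,2],99); 
        if P[s>a/2-.03,2].max()<P[s<-a/2+.03,2].max(): an+=180
        an=(an+180)%360-180
        out.append((np.round(c,4),round(an,1),round(a,3),round(b,3),round(hi,3),st[i,4])); print(out[-1])
    return out
E
python3 - <<'E'
from h import *
p=snap("wrist"); trays(p); p=snap("top"); trays(p)
E
```

```text
(array([0.4755, 0.294 ]), -167.7, 0.123, 0.061, np.float64(0.042), np.int32(3997))
(array([0.5486, 0.3103]), 101.5, 0.06, 0.049, np.float64(0.041), np.int32(1690))
(array([0.4714, 0.1462]), 5.8, 0.159, 0.06, np.float64(0.041), np.int32(4701))
(array([0.4448, 0.0195]), -6.4, 0.16, 0.062, np.float64(0.041), np.int32(3481))
(array([0.6463, 0.0653]), 84.7, 0.163, 0.061, np.float64(0.064), np.int32(2526))
(array([0.8872, 0.6582]), -131.8, 0.114, 0.082, np.float64(0.167), np.int32(303))
(array([0.8844, 0.5675]), -83.3, 0.099, 0.091, np.float64(0.167), np.int32(314))
(array([ 0.5405, -0.6591]), -145.0, 0.07, 0.048, np.float64(0.175), np.int32(315))
```

```bash
python3 - <<'E'
from h import *
go(.646,.02,.22,0)
E
```

```text
go (0.646, 0.02, 0.22, 0) t [192.6 109.7 117.6] w [-0.    0.35 -0.  ]
```

Emit:
move_arm:
  deltas:
    - {"tx": 50, "ty": 20, "tz": 30, "wx": 0, "wy": 0.1, "wz": 0, "gripper": 0}
    - {"tx": 100, "ty": 50, "tz": 60, "wx": 0, "wy": 0.2, "wz": 0, "gripper": 0}
    - {"tx": 150, "ty": 80, "tz": 90, "wx": 0, "wy": 0.3, "wz": 0, "gripper": 0}
    - {"tx": 193, "ty": 110, "tz": 118, "wx": 0, "wy": 0.35, "wz": 0, "gripper": 0}
    - {"tx": 193, "ty": 110, "tz": 118, "wx": 0, "wy": 0.35, "wz": 0, "gripper": 0}
    - {"tx": 193, "ty": 110, "tz": 118, "wx": 0, "wy": 0.35, "wz": 0, "gripper": 0}
    - {"tx": 193, "ty": 110, "tz": 118, "wx": 0, "wy": 0.35, "wz": 0, "gripper": 0}

```text
time: 4.35
tool_pos: [0.6462, 0.0201, 0.3762]
eef_rot: [0.501, -0.499, 0.5, -0.5]
ft_force: [0.3, 1.3, -0.5]
grip_width: 0.999
```

```bash
python3 - <<'E'
from h import *
T=tool();print(np.round(T[:3,3],3))
for i in range(2):
    p=snap("wrist"); trays(p,.026)
for q in("base_tray","base_dimple"):
    print(q,[(round(d["confidence"],2),*np.round(w(p,d["xyz"]),4)) for d in tip_of(p,q)])
cv2.imwrite("pics/w3.png",p["color"])
# rim only
W=cloud(p); z=W[...,2]; m=(z>.055)&(z<.07)&(abs(W[...,0]-.646)<.06)&(abs(W[...,1]-.08)<.1)
P=W[m]; print("rim",cv2.minAreaRect(P[:,:2].astype(np.float32)),np.median(P[:,2]))
go(.4714+.010,.1462+.001,.16,96)
E
```

```text
[0.646 0.02  0.376]
(array([0.4957, 0.1451]), -174.5, 0.119, 0.058, np.float64(0.042), np.int32(2372))
(array([0.6482, 0.0639]), 83.7, 0.163, 0.061, np.float64(0.063), np.int32(11987))
(array([0.468, 0.016]), 173.2, 0.119, 0.061, np.float64(0.042), np.int32(2613))
(array([0.4957, 0.1451]), 5.4, 0.119, 0.058, np.float64(0.042), np.int32(2385))
(array([0.6482, 0.0637]), 83.6, 0.162, 0.061, np.float64(0.063), np.int32(11777))
(array([0.6593, 0.1427]), -6.7, 0.054, 0.003, np.float64(0.064), np.int32(313))
(array([0.4607, 0.0167]), 173.4, 0.105, 0.061, np.float64(0.042), np.int32(1983))
(array([0.5218, 0.0099]), -94.0, 0.061, 0.012, np.float64(0.042), np.int32(551))
base_tray [(0.86, np.float64(0.6472), np.float64(0.0593), np.float64(0.0229))]
base_dimple [(0.68, np.float64(0.6441), np.float64(0.0044), np.float64(0.0318))]
rim ((0.6504049301147461, 0.08686529099941254), (0.11837997287511826, 0.06226065009832382), 83.64081573486328) 0.06226355100834127
go (0.4814, 0.1472, 0.16, 96) t [-127.7   60.7 -164.9] w [-0.002 -1.675  0.   ]
```

View pics/w3.png

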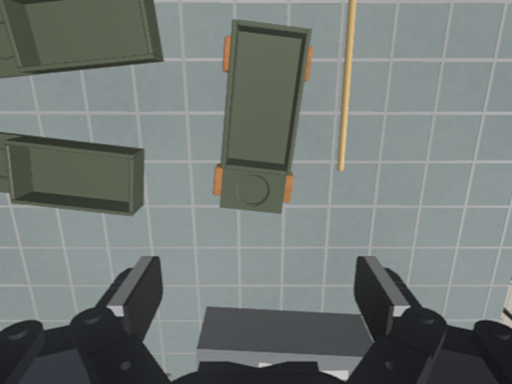

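The base view is clear: its step end is at (252,188), and its rim centre fits the 118×62 mm size given. The base is at (0.648, 0.064) with heading 83.65°. Next is tray B, with a hover look first.

```bash
cat >> h.py <<'E'
def rim(p,x,y,z,r=.1):
    "fit well rim at height z near x,y: origin, heading mod 180"
    W=cloud(p); m=(abs(W[...,2]-z)<.006)&(np.hypot(W[...,0]-x,W[...,1]-y)<r)
    m=cv2.morphologyEx(m.astype(np.uint8),cv2.MORPH_OPEN,np.ones((2,2)))>0
    P=W[m]; c,(a,b),an=cv2.minAreaRect(P[:,:2].astype(np.float32))
    if a<b: a,b,an=b,a,an+90
    u=np.array([np.cos(np.deg2rad(an)),np.sin(np.deg2rad(an))])
    print("rim c",np.round(c,4),"L,W",round(a,4),round(b,4),"head",round(an,1),"origin +/-",np.round(c-.023*u,4),np.round(c+.023*u,4),"z",round(float(np.median(P[:,2])),4))
E
python3 - <<'E'
from h import *
go(.535,.15,.2,95.5)
E
```

```text
go (0.535, 0.15, 0.2, 95.5) t [-130.5   20.8 -111.3] w [-0.002 -1.667  0.   ]
```

Emit:
move_arm:
  deltas:
    - {"tx": -20, "ty": 0, "tz": -15, "wx": 0, "wy": -0.18, "wz": 0, "gripper": 0}
    - {"tx": -40, "ty": 0, "tz": -30, "wx": 0, "wy": -0.36, "wz": 0, "gripper": 0}
    - {"tx": -60, "ty": 0, "tz": -45, "wx": 0, "wy": -0.54, "wz": 0, "gripper": 0}
    - {"tx": -80, "ty": 10, "tz": -60, "wx": 0, "wy": -0.72, "wz": 0, "gripper": 0}
    - {"tx": -95, "ty": 20, "tz": -75, "wx": 0, "wy": -0.9, "wz": 0, "gripper": 0}
    - {"tx": -110, "ty": 20, "tz": -90, "wx": 0, "wy": -1.08, "wz": 0, "gripper": 0}
    - {"tx": -120, "ty": 20, "tz": -100, "wx": 0, "wy": -1.26, "wz": 0, "gripper": 0}
    - {"tx": -130, "ty": 20, "tz": -111, "wx": 0, "wy": -1.44, "wz": 0, "gripper": 0}
    - {"tx": -130, "ty": 20, "tz": -111, "wx": 0, "wy": -1.6, "wz": 0, "gripper": 0}
    - {"tx": -130, "ty": 20, "tz": -111, "wx": 0, "wy": -1.667, "wz": 0, "gripper": 0}
    - {"tx": -130, "ty": 20, "tz": -111, "wx": 0, "wy": -1.667, "wz": 0, "gripper": 0}
    - {"tx": -130, "ty": 20, "tz": -111, "wx": 0, "wy": -1.667, "wz": 0, "gripper": 0}

```text
time: 6.05
tool_pos: [0.5356, 0.149, 0.355]
eef_rot: [0.706, -0.706, -0.033, 0.033]
ft_force: [1.0, 0.4, 0.3]
grip_width: 0.996
```

```bash
python3 - <<'E'
from h import *
print(np.round(tool()[:3,3],3)); p=snap("wrist"); trays(p); rim(p,.495,.147,.04,.075)
p=snap("wrist"); rim(p,.495,.147,.04,.075)
go(.482,.147,.028,95.5);go(.482,.147,.07,95.5)
E
```

```text
[0.536 0.149 0.355]
(array([0.4594, 0.0167]), 173.3, 0.134, 0.062, np.float64(0.042), np.int32(11507))
(array([0.4715, 0.1452]), 5.5, 0.159, 0.06, np.float64(0.041), np.int32(11266))
(array([0.471 , 0.2927]), 11.8, 0.116, 0.062, np.float64(0.042), np.int32(8238))
(array([0.5453, 0.3086]), -77.1, 0.061, 0.058, np.float64(0.041), np.int32(2235))
(array([0.5938, 0.0273]), 145.7, 0.173, 0.046, np.float64(0.063), np.int32(1712))
rim c [0.5017 0.1499] L,W 0.1339 0.0697 head 5.2 origin +/- [0.4788 0.1478] [0.5246 0.152 ] z nan
rim c [0.5022 0.1495] L,W 0.1328 0.0698 head 5.5 origin +/- [0.4793 0.1473] [0.5251 0.1517] z nan
go (0.482, 0.147, 0.028, 95.5) t [-53.7 171.8   3.1] w [-0.    -0.002  0.   ]
go (0.482, 0.147, 0.07, 95.5) t [-53.7 129.8   3.1] w [-0.    -0.002  0.   ]
```

Emit:
move_arm:
  deltas:
    - {"tx": -54, "ty": 50, "tz": 2, "wx": 0, "wy": 0, "wz": 0, "gripper": 0}
    - {"tx": -54, "ty": 100, "tz": 2, "wx": 0, "wy": 0, "wz": 0, "gripper": 0}
    - {"tx": -54, "ty": 130, "tz": 2, "wx": 0, "wy": 0, "wz": 0, "gripper": 0}
    - {"tx": -54, "ty": 152, "tz": 2, "wx": 0, "wy": 0, "wz": 0, "gripper": 0}
    - {"tx": -54, "ty": 172, "tz": 2, "wx": 0, "wy": 0, "wz": 0, "gripper": 0}
    - {"tx": -54, "ty": 172, "tz": 2, "wx": 0, "wy": 0, "wz": 0, "gripper": 0}
    - {"tx": -54, "ty": 172, "tz": 2, "wx": 0, "wy": 0, "wz": 0, "gripper": 255}
    - {"tx": -54, "ty": 172, "tz": 2, "wx": 0, "wy": 0, "wz": 0, "gripper": 255}
    - {"tx": -54, "ty": 172, "tz": 2, "wx": 0, "wy": 0, "wz": 0, "gripper": 255}
    - {"tx": -54, "ty": 172, "tz": 2, "wx": 0, "wy": 0, "wz": 0, "gripper": 255}
    - {"tx": -54, "ty": 172, "tz": 2, "wx": 0, "wy": 0, "wz": 0, "gripper": 255}
    - {"tx": -54, "ty": 150, "tz": 2, "wx": 0, "wy": 0, "wz": 0, "gripper": 255}
    - {"tx": -54, "ty": 110, "tz": 2, "wx": 0, "wy": 0, "wz": 0, "gripper": 255}
    - {"tx": -54, "ty": 60, "tz": 2, "wx": 0, "wy": 0, "wz": 0, "gripper": 255}
    - {"tx": -54, "ty": 20, "tz": 2, "wx": 0, "wy": 0, "wz": 0, "gripper": 255}
    - {"tx": -54, "ty": 20, "tz": 2, "wx": 0, "wy": 0, "wz": 0, "gripper": 255}
  force: 50

```text
time: 8.15
tool_pos: [0.4825, 0.1459, 0.3382]
eef_rot: [0.707, -0.705, -0.036, 0.032]
ft_force: [-0.8, 0.1, -3.1]
grip_width: 0.717
```

```bash
sed -i '/MORPH_OPEN,np.ones((2,2))/d' h.py; python3 - <<'E'
from h import *
s=observe(); print(s["grip_width"],s["ft_force"]); T=tool(); print(np.round(T,3)); p=snap("wrist"); W=cloud(p); W=(W-T[:3,3])@T[:3,:3]
# tray rim in tool frame
y=W[...,1]; m=(y>.10)&(y<.19)&(abs(W[...,2])<.045)&(abs(W[...,0])<.12)
print("x range",np.percentile(W[m][:,0],[0.5,5,95,99.5]),"y",np.percentile(y[m],[5,50,95])); cv2.imwrite("pics/w4.png",p["color"])
go(.6531+.0011*0,.1095,.15,-6.35)
E
```

```text
0.7171016218738084 [-0.76836321  0.06954688 -3.12990147]
[[ 0.995  0.006 -0.095  0.483]
 [ 0.095  0.003  0.995  0.146]
 [ 0.006 -1.     0.003  0.338]
 [ 0.     0.     0.     1.   ]]
x range [-0.09119017 -0.08536931  0.04497464  0.06058135] y [0.11490646 0.16944747 0.17394289]
go (0.6531, 0.1095, 0.15, -6.35) t [166.8  31.3 -52.4] w [-3.000e-03  1.777e+00  1.000e-03]
```

View pics/w4.png

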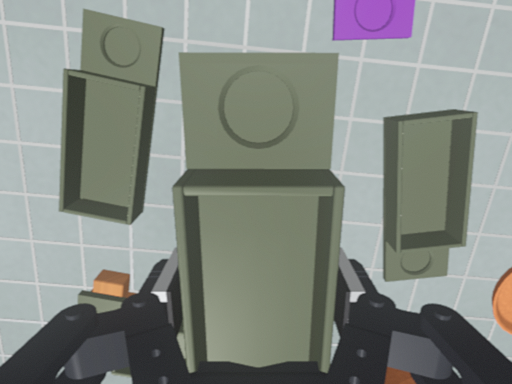

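```bash
python3 - <<'E'
from h import *
go(.652,.0996,.15,-6.35)
E
```

```text
go (0.652, 0.0996, 0.15, -6.35) t [164.8  31.3 -62.2] w [-3.000e-03  1.777e+00  1.000e-03]
```

Emit:
move_arm:
  deltas:
    - {"tx": 20, "ty": 0, "tz": -8, "wx": 0, "wy": 0.15, "wz": 0, "gripper": 255}
    - {"tx": 40, "ty": 0, "tz": -16, "wx": 0, "wy": 0.3, "wz": 0, "gripper": 255}
    - {"tx": 60, "ty": 0, "tz": -24, "wx": 0, "wy": 0.45, "wz": 0, "gripper": 255}
    - {"tx": 80, "ty": 0, "tz": -32, "wx": 0, "wy": 0.6, "wz": 0, "gripper": 255}
    - {"tx": 100, "ty": 0, "tz": -40, "wx": 0, "wy": 0.75, "wz": 0, "gripper": 255}
    - {"tx": 120, "ty": 0, "tz": -48, "wx": 0, "wy": 0.9, "wz": 0, "gripper": 255}
    - {"tx": 140, "ty": 0, "tz": -55, "wx": 0, "wy": 1.05, "wz": 0, "gripper": 255}
    - {"tx": 155, "ty": 0, "tz": -60, "wx": 0, "wy": 1.2, "wz": 0, "gripper": 255}
    - {"tx": 165, "ty": 0, "tz": -62, "wx": 0, "wy": 1.35, "wz": 0, "gripper": 255}
    - {"tx": 165, "ty": 0, "tz": -62, "wx": 0, "wy": 1.5, "wz": 0, "gripper": 255}
    - {"tx": 165, "ty": 10, "tz": -62, "wx": -0.003, "wy": 1.65, "wz": 0.001, "gripper": 255}
    - {"tx": 165, "ty": 20, "tz": -62, "wx": -0.003, "wy": 1.777, "wz": 0.001, "gripper": 255}
    - {"tx": 165, "ty": 31, "tz": -62, "wx": -0.003, "wy": 1.777, "wz": 0.001, "gripper": 255}
    - {"tx": 165, "ty": 31, "tz": -62, "wx": -0.003, "wy": 1.777, "wz": 0.001, "gripper": 255}
    - {"tx": 165, "ty": 31, "tz": -62, "wx": -0.003, "wy": 1.777, "wz": 0.001, "gripper": 255}

```text
time: 10.07
tool_pos: [0.652, 0.0996, 0.3037]
eef_rot: [0.471, -0.473, 0.527, -0.526]
ft_force: [-0.2, 0.1, -2.4]
grip_width: 0.715
```

```bash
python3 - <<'E'
from h import *
print(np.round(tool(),3),observe()["ft_force"])
p=snap("scene"); cv2.imwrite("pics/s2.png",p["color"][140:290,200:430].repeat(3,0).repeat(3,1))
go(.652,.0996,.098,-6.35);go(.652,.0996,.084,-6.35)
E
```

```text
[[-0.109 -0.003  0.994  0.652]
 [-0.994 -0.001 -0.109  0.1  ]
 [ 0.001 -1.    -0.002  0.304]
 [ 0.     0.     0.     1.   ]] [-0.22764655  0.13973727 -2.38797757]
go (0.652, 0.0996, 0.098, -6.35) t [-0.1 51.   0. ] w [0.002 0.001 0.001]
go (0.652, 0.0996, 0.084, -6.35) t [-0.1 65.   0.1] w [0.002 0.001 0.001]
```

Emit:
move_arm:
  deltas:
    - {"tx": 0, "ty": 25, "tz": 0, "wx": 0.002, "wy": 0, "wz": 0.001, "gripper": 255}
    - {"tx": 0, "ty": 45, "tz": 0, "wx": 0.002, "wy": 0, "wz": 0.001, "gripper": 255}
    - {"tx": 0, "ty": 52, "tz": 0, "wx": 0.002, "wy": 0, "wz": 0.001, "gripper": 255}
    - {"tx": 0, "ty": 58, "tz": 0, "wx": 0.002, "wy": 0, "wz": 0.001, "gripper": 255}
    - {"tx": 0, "ty": 62, "tz": 0, "wx": 0.002, "wy": 0, "wz": 0.001, "gripper": 255}
    - {"tx": 0, "ty": 65, "tz": 0, "wx": 0.002, "wy": 0, "wz": 0.001, "gripper": 255}
    - {"tx": 0, "ty": 65, "tz": 0, "wx": 0.002, "wy": 0, "wz": 0.001, "gripper": 255}
    - {"tx": 0, "ty": 65, "tz": 0, "wx": 0.002, "wy": 0, "wz": 0.001, "gripper": 255}

```text
time: 11.12
tool_pos: [0.652, 0.0996, 0.24]
eef_rot: [-0.472, 0.471, -0.527, 0.527]
ft_force: [-3.4, -1.1, 6.1]
grip_width: 0.719
```

Emit:
move_arm:
  deltas:
    - {"tx": 0, "ty": 0, "tz": 0, "wx": 0, "wy": 0, "wz": 0, "gripper": 0}
    - {"tx": 0, "ty": 0, "tz": 0, "wx": 0, "wy": 0, "wz": 0, "gripper": 0}
    - {"tx": 0, "ty": 0, "tz": 0, "wx": 0, "wy": 0, "wz": 0, "gripper": 0}
    - {"tx": 0, "ty": -30, "tz": 0, "wx": 0, "wy": 0, "wz": 0, "gripper": 0}
    - {"tx": 20, "ty": -80, "tz": 0, "wx": 0, "wy": 0, "wz": 0, "gripper": 0}
    - {"tx": 60, "ty": -130, "tz": 0, "wx": 0, "wy": 0, "wz": 0, "gripper": 0}
    - {"tx": 80, "ty": -150, "tz": 0, "wx": 0, "wy": 0, "wz": 0, "gripper": 0}
    - {"tx": 80, "ty": -150, "tz": 0, "wx": 0, "wy": 0, "wz": 0, "gripper": 0}
    - {"tx": 80, "ty": -150, "tz": 0, "wx": 0, "wy": 0, "wz": 0, "gripper": 0}

```text
time: 12.25
tool_pos: [0.6428, 0.0218, 0.3869]
eef_rot: [0.471, -0.473, 0.527, -0.526]
ft_force: [-0.2, 1.1, -0.8]
grip_width: 0.997
```

```bash
python3 - <<'E'
from h import *
p=snap("wrist"); cv2.imwrite("pics/w5.png",p["color"]); trays(p,.026)
rim(p,.651,.087,.096,.085)
W=cloud(p)
# step top & floor heights
for d in (-.105,-.061-.015):
    q=np.array([.6531,.1095])+(-d-.046+.046)*0
o=np.array([.6531,.1095]);u=np.array([np.cos(np.deg2rad(-96.35)),np.sin(np.deg2rad(-96.35))])
for d in(-.078,-.061,-.042,0,.04,.12):
    c=o+d*u; m=np.hypot(W[...,0]-c[0],W[...,1]-c[1])<.006; print(d,np.round(np.median(W[m][:,2]) if m.any() else -1,4))
go(.52,.012,.2,-96)
E
```

```text
(array([0.649, 0.073]), 83.8, 0.182, 0.06, np.float64(0.097), np.int32(14438))
(array([0.68  , 0.0954]), 83.1, 0.061, 0.004, np.float64(0.098), np.int32(381))
(array([0.4646, 0.0163]), -6.7, 0.114, 0.061, np.float64(0.042), np.int32(1714))
(array([0.5247, 0.0096]), 82.8, 0.06, 0.005, np.float64(0.042), np.int32(457))
rim c [0.6499 0.0857] L,W 0.1184 0.0621 head 83.5 origin +/- [0.6473 0.0628] [0.6525 0.1085] z 0.0963
-0.078 -1
-0.061 -1
-0.042 0.0702
0 0.0665
0.04 0.0665
0.12 0.0338
go (0.52, 0.012, 0.2, -96) t [  23.4   32.1 -120.9] w [0.002 1.567 0.003]
```

View pics/w5.png

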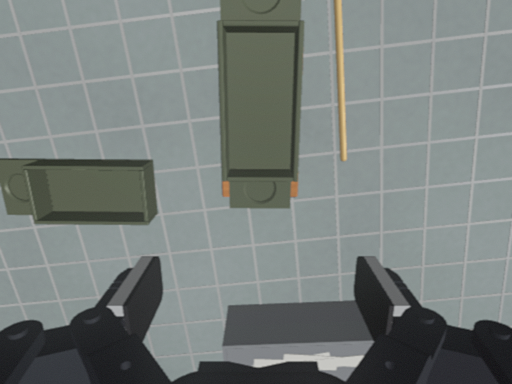

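Tray B is home: the rim is at 96.3 mm (96 expected) and within 1 mm of its place. Next is tray C.

```bash
python3 - <<'E'
from h import *
go(.455,.018,.10,-96.5);go(.455,.018,.027,-96.5)
E
```

```text
go (0.455, 0.018, 0.1, -96.5) t [  24.4  132.3 -185.8] w [0.002 1.575 0.003]
go (0.455, 0.018, 0.027, -96.5) t [  24.4  205.3 -185.6] w [0.002 1.575 0.003]
```

Emit:
move_arm:
  deltas:
    - {"tx": 3, "ty": 10, "tz": -20, "wx": 0, "wy": 0.17, "wz": 0, "gripper": 0}
    - {"tx": 6, "ty": 20, "tz": -45, "wx": 0, "wy": 0.34, "wz": 0, "gripper": 0}
    - {"tx": 9, "ty": 30, "tz": -70, "wx": 0, "wy": 0.51, "wz": 0, "gripper": 0}
    - {"tx": 12, "ty": 40, "tz": -95, "wx": 0, "wy": 0.68, "wz": 0, "gripper": 0}
    - {"tx": 15, "ty": 50, "tz": -120, "wx": 0, "wy": 0.85, "wz": 0, "gripper": 0}
    - {"tx": 18, "ty": 60, "tz": -145, "wx": 0, "wy": 1.02, "wz": 0, "gripper": 0}
    - {"tx": 21, "ty": 70, "tz": -165, "wx": 0, "wy": 1.19, "wz": 0, "gripper": 0}
    - {"tx": 24, "ty": 80, "tz": -180, "wx": 0, "wy": 1.36, "wz": 0, "gripper": 0}
    - {"tx": 24, "ty": 90, "tz": -186, "wx": 0, "wy": 1.5, "wz": 0, "gripper": 0}
    - {"tx": 24, "ty": 110, "tz": -186, "wx": 0.002, "wy": 1.575, "wz": 0.003, "gripper": 0}
    - {"tx": 24, "ty": 132, "tz": -186, "wx": 0.002, "wy": 1.575, "wz": 0.003, "gripper": 0}
    - {"tx": 24, "ty": 132, "tz": -186, "wx": 0.002, "wy": 1.575, "wz": 0.003, "gripper": 0}

```text
time: 13.8
tool_pos: [0.4544, 0.0178, 0.255]
eef_rot: [0.04, -0.04, -0.705, 0.707]
ft_force: [0.7, -1.0, 0.4]
grip_width: 1.002
```

```bash
python3 - <<'E'
from h import *
p=snap("wrist"); trays(p); rim(p,.468,.016,.04,.08); p=snap("top"); print([(round(d["confidence"],2),*np.round(w(p,d["xyz"]),3)) for d in tip_of(p,"tray1")])
go(.455,.018,.027,-96.5)
E
```

```text
(array([0.4451, 0.0181]), -6.7, 0.164, 0.061, np.float64(0.041), np.int32(20020))
rim c [0.4676 0.0156] L,W 0.1186 0.0623 head 173.4 origin +/- [0.4905 0.0129] [0.4448 0.0182] z 0.0402
[(0.8, np.float64(0.494), np.float64(0.299), np.float64(-0.0)), (0.77, np.float64(0.278), np.float64(0.216), np.float64(0.002)), (0.59, np.float64(0.651), np.float64(0.112), np.float64(0.059))]
go (0.455, 0.018, 0.027, -96.5) t [ 0.9 75.2 -0.6] w [ 0.    -0.001 -0.003]
```

Emit:
move_arm:
  deltas:
    - {"tx": 0, "ty": 40, "tz": 0.5, "wx": 0, "wy": 0, "wz": -0.003, "gripper": 0}
    - {"tx": 0, "ty": 75, "tz": 0.5, "wx": 0, "wy": 0, "wz": -0.003, "gripper": 0}
    - {"tx": 0, "ty": 75, "tz": 0.5, "wx": 0, "wy": 0, "wz": -0.003, "gripper": 0}
    - {"tx": 0, "ty": 75, "tz": 0.5, "wx": 0, "wy": 0, "wz": -0.003, "gripper": 255}
    - {"tx": 0, "ty": 75, "tz": 0.5, "wx": 0, "wy": 0, "wz": -0.003, "gripper": 255}
    - {"tx": 0, "ty": 75, "tz": 0.5, "wx": 0, "wy": 0, "wz": -0.003, "gripper": 255}
    - {"tx": 0, "ty": 75, "tz": 0.5, "wx": 0, "wy": 0, "wz": -0.003, "gripper": 255}
    - {"tx": 0, "ty": 75, "tz": 0.5, "wx": 0, "wy": 0, "wz": -0.003, "gripper": 255}
    - {"tx": 0, "ty": 40, "tz": 0.5, "wx": 0, "wy": 0, "wz": -0.003, "gripper": 255}
    - {"tx": 0, "ty": -10, "tz": 0.5, "wx": 0, "wy": 0, "wz": -0.003, "gripper": 255}
    - {"tx": 0, "ty": -60, "tz": 0.5, "wx": 0, "wy": 0, "wz": -0.003, "gripper": 255}
    - {"tx": 0, "ty": -80, "tz": 0.5, "wx": 0, "wy": 0, "wz": -0.003, "gripper": 255}
    - {"tx": 0, "ty": -80, "tz": 0.5, "wx": 0, "wy": 0, "wz": -0.003, "gripper": 255}

```text
time: 15.58
tool_pos: [0.4556, 0.0162, 0.3389]
eef_rot: [-0.039, 0.042, 0.707, -0.705]
ft_force: [0.5, -0.2, -2.2]
grip_width: 0.717
```

```bash
python3 - <<'E'
from h import *
T=tool(); print(np.round(T,3),observe()["grip_width"]); p=snap("wrist"); W=cloud(p); W=(W-T[:3,3])@T[:3,:3]
y=W[...,1]
for lo,hi in((.10,.15),(.155,.19)):
    m=(y>lo)&(y<hi)&(abs(W[...,2])<.025)&(abs(W[...,0])<.12)
    if m.sum()>50: print(m.sum(),"x range",np.percentile(W[m][:,0],[0.5,5,95,99.5]),"y",np.percentile(y[m],[5,50,95]))
u=np.array([np.cos(np.deg2rad(83.5)),np.sin(np.deg2rad(83.5))]); g=np.array([.6473,.0628])+.0098*u
print(g); go(g[0],g[1],.19,-6.5)
E
```

```text
[[-0.993  0.004 -0.115  0.456]
 [ 0.115  0.003 -0.993  0.016]
 [-0.003 -1.    -0.004  0.339]
 [ 0.     0.     0.     1.   ]] 0.7171122375937645
2408 x range [-0.07033919 -0.07024269 -0.01605934 -0.00890013] y [0.10070893 0.14325905 0.14541193]
25462 x range [-0.07026539 -0.0603437   0.04383924  0.04458354] y [0.16172103 0.17308113 0.17413156]
[0.64840939 0.072537  ]
go (np.float64(0.6484093914949255), np.float64(0.07253700418563055), 0.19, -6.5) t [-185.6   -7.2  -78.1] w [ 1.000e-03 -1.572e+00 -3.000e-03]
```

```bash
python3 - <<'E'
from h import *
go(.6486,.074,.145,-6.5)
E
```

```text
go (0.6486, 0.074, 0.145, -6.5) t [-185.6   37.8  -79.4] w [ 1.000e-03 -1.572e+00 -3.000e-03]
```

Emit:
move_arm:
  deltas:
    - {"tx": -20, "ty": -5, "tz": -9, "wx": 0, "wy": -0.15, "wz": 0, "gripper": 255}
    - {"tx": -40, "ty": -5, "tz": -18, "wx": 0, "wy": -0.3, "wz": 0, "gripper": 255}
    - {"tx": -60, "ty": -5, "tz": -27, "wx": 0, "wy": -0.45, "wz": 0, "gripper": 255}
    - {"tx": -80, "ty": -5, "tz": -36, "wx": 0, "wy": -0.6, "wz": 0, "gripper": 255}
    - {"tx": -100, "ty": -5, "tz": -45, "wx": 0, "wy": -0.75, "wz": 0, "gripper": 255}
    - {"tx": -120, "ty": -5, "tz": -54, "wx": 0, "wy": -0.9, "wz": 0, "gripper": 255}
    - {"tx": -140, "ty": -5, "tz": -62, "wx": 0, "wy": -1.05, "wz": 0, "gripper": 255}
    - {"tx": -160, "ty": -5, "tz": -70, "wx": 0, "wy": -1.2, "wz": 0, "gripper": 255}
    - {"tx": -175, "ty": -5, "tz": -76, "wx": 0, "wy": -1.35, "wz": 0, "gripper": 255}
    - {"tx": -186, "ty": -5, "tz": -79, "wx": 0, "wy": -1.5, "wz": 0, "gripper": 255}
    - {"tx": -186, "ty": 0, "tz": -79, "wx": 0.001, "wy": -1.572, "wz": -0.003, "gripper": 255}
    - {"tx": -186, "ty": 15, "tz": -79, "wx": 0.001, "wy": -1.572, "wz": -0.003, "gripper": 255}
    - {"tx": -186, "ty": 30, "tz": -79, "wx": 0.001, "wy": -1.572, "wz": -0.003, "gripper": 255}
    - {"tx": -186, "ty": 38, "tz": -79, "wx": 0.001, "wy": -1.572, "wz": -0.003, "gripper": 255}
    - {"tx": -186, "ty": 38, "tz": -79, "wx": 0.001, "wy": -1.572, "wz": -0.003, "gripper": 255}
    - {"tx": -186, "ty": 38, "tz": -79, "wx": 0.001, "wy": -1.572, "wz": -0.003, "gripper": 255}

```text
time: 17.62
tool_pos: [0.6491, 0.0735, 0.2993]
eef_rot: [-0.47, 0.471, -0.527, 0.528]
ft_force: [-0.7, 0.7, -2.0]
grip_width: 0.71
```

```bash
python3 - <<'E'
from h import *
go(.6486,.074,.115,-6.5)
E
```

```text
go (0.6486, 0.074, 0.115, -6.5) t [-0.5 29.3 -0.5] w [ 0.001 -0.001  0.002]
```

Emit:
move_arm:
  deltas:
    - {"tx": -0.5, "ty": 8, "tz": -0.5, "wx": 0.001, "wy": 0, "wz": 0.002, "gripper": 255}
    - {"tx": -0.5, "ty": 16, "tz": -0.5, "wx": 0.001, "wy": 0, "wz": 0.002, "gripper": 255}
    - {"tx": -0.5, "ty": 22, "tz": -0.5, "wx": 0.001, "wy": 0, "wz": 0.002, "gripper": 255}
    - {"tx": -0.5, "ty": 27, "tz": -0.5, "wx": 0.001, "wy": 0, "wz": 0.002, "gripper": 255}
    - {"tx": -0.5, "ty": 29, "tz": -0.5, "wx": 0.001, "wy": 0, "wz": 0.002, "gripper": 255}
    - {"tx": -0.5, "ty": 29, "tz": -0.5, "wx": 0.001, "wy": 0, "wz": 0.002, "gripper": 255}
    - {"tx": -0.5, "ty": 29, "tz": -0.5, "wx": 0.001, "wy": 0, "wz": 0.002, "gripper": 255}

```text
time: 18.5
tool_pos: [0.6483, 0.0736, 0.2736]
eef_rot: [0.471, -0.47, 0.528, -0.527]
ft_force: [-18.3, -1.1, 33.8]
grip_width: 0.714
```

Emit:
move_arm:
  deltas:
    - {"tx": 0, "ty": -3, "tz": 0, "wx": 0, "wy": 0, "wz": 0, "gripper": 255}
    - {"tx": 0, "ty": -3, "tz": 0, "wx": 0, "wy": 0, "wz": 0, "gripper": 255}

```text
time: 18.75
tool_pos: [0.6487, 0.0739, 0.2737]
eef_rot: [-0.471, 0.47, -0.528, 0.528]
ft_force: [-3.2, -0.6, 10.0]
grip_width: 0.716
```

Force is relieved at the expected home height, so I'll release, rise and check.

Emit:
move_arm:
  deltas:
    - {"tx": 0, "ty": 0, "tz": 0, "wx": 0, "wy": 0, "wz": 0, "gripper": 0}
    - {"tx": 0, "ty": 0, "tz": 0, "wx": 0, "wy": 0, "wz": 0, "gripper": 0}
    - {"tx": 0, "ty": 0, "tz": 0, "wx": 0, "wy": 0, "wz": 0, "gripper": 0}
    - {"tx": 0, "ty": -30, "tz": 0, "wx": 0, "wy": 0, "wz": 0, "gripper": 0}
    - {"tx": 20, "ty": -80, "tz": 0, "wx": 0, "wy": 0, "wz": 0, "gripper": 0}
    - {"tx": 50, "ty": -130, "tz": 0, "wx": 0, "wy": 0, "wz": 0, "gripper": 0}
    - {"tx": 50, "ty": -150, "tz": 0, "wx": 0, "wy": 0, "wz": 0, "gripper": 0}
    - {"tx": 50, "ty": -150, "tz": 0, "wx": 0, "wy": 0, "wz": 0, "gripper": 0}
    - {"tx": 50, "ty": -150, "tz": 0, "wx": 0, "wy": 0, "wz": 0, "gripper": 0}

```text
time: 19.88
tool_pos: [0.6427, 0.0251, 0.4213]
eef_rot: [0.47, -0.472, 0.528, -0.527]
ft_force: [-0.0, 0.5, -1.5]
grip_width: 0.998
```

```bash
python3 - <<'E'
from h import *
p=snap("wrist"); cv2.imwrite("pics/w6.png",p["color"]); trays(p,.026)
rim(p,.649,.087,.13,.085)
W=cloud(p)
for n,o,a in(("t1",(.6525,.1085),-96.5),("t2",(.6473,.0628),83.5)):
    u=np.array([np.cos(np.deg2rad(a)),np.sin(np.deg2rad(a))])
    for d in(-.08,-.061,-.045,.06):
        c=np.array(o)+d*u; m=np.hypot(W[...,0]-c[0],W[...,1]-c[1])<.004; print(n,d,c,np.round(np.median(W[m][:,2]) if m.any() else -1,4))
go(.47,-.265,.25,0); go(.541,-.26,.20,0)
E
```

```text
(array([0.6491, 0.0777]), -96.4, 0.194, 0.06, np.float64(0.131), np.int32(15675))
rim c [0.6495 0.0852] L,W 0.1179 0.0621 head 83.4 origin +/- [0.6469 0.0624] [0.6522 0.1081] z 0.1303
t1 -0.08 [0.66155626 0.18798575] -1
t1 -0.061 [0.6594054  0.16910788] 0.0668
t1 -0.045 [0.65759414 0.15321073] 0.0687
t1 0.06 [0.64570781 0.04888569] 0.1008
t2 -0.08 [ 0.63824374 -0.01668575] 0.1042
t2 -0.061 [0.6403946  0.00219212] 0.1006
t2 -0.045 [0.64220586 0.01808927] 0.1041
t2 0.06 [0.65409219 0.12241431] 0.1005
go (0.47, -0.265, 0.25, 0) t [ 307.7   16.7 -138.8] w [ 0.003 -0.113  0.001]
go (0.541, -0.26, 0.2, 0) t [294.7  66.5 -68.7] w [ 0.003 -0.113  0.001]
```

Layer 2 is home: its rim is at 130.3 mm (130 expected). I'll look at the drawer handle next.

```bash
python3 - <<'E'
from h import *
go(.54,-.31,.23,0)
E
```

```text
go (0.54, -0.31, 0.23, 0) t [344.5  36.5 -64.1] w [ 0.003 -0.113  0.001]
```

Emit:
move_arm:
  deltas:
    - {"tx": 50, "ty": 0, "tz": -10, "wx": 0, "wy": 0, "wz": 0, "gripper": 0}
    - {"tx": 105, "ty": 0, "tz": -20, "wx": 0, "wy": -0.03, "wz": 0, "gripper": 0}
    - {"tx": 160, "ty": 0, "tz": -30, "wx": 0, "wy": -0.06, "wz": 0, "gripper": 0}
    - {"tx": 215, "ty": 10, "tz": -40, "wx": 0, "wy": -0.09, "wz": 0, "gripper": 0}
    - {"tx": 270, "ty": 20, "tz": -50, "wx": 0.003, "wy": -0.113, "wz": 0.001, "gripper": 0}
    - {"tx": 320, "ty": 30, "tz": -60, "wx": 0.003, "wy": -0.113, "wz": 0.001, "gripper": 0}
    - {"tx": 345, "ty": 37, "tz": -64, "wx": 0.003, "wy": -0.113, "wz": 0.001, "gripper": 0}
    - {"tx": 345, "ty": 37, "tz": -64, "wx": 0.003, "wy": -0.113, "wz": 0.001, "gripper": 0}
    - {"tx": 345, "ty": 37, "tz": -64, "wx": 0.003, "wy": -0.113, "wz": 0.001, "gripper": 0}

```text
time: 21.05
tool_pos: [0.5407, -0.3099, 0.3852]
eef_rot: [0.501, -0.499, 0.5, -0.5]
ft_force: [0.6, 0.1, 0.1]
grip_width: 0.997
```

```bash
python3 - <<'E'
from h import *
p=snap("wrist"); cv2.imwrite("pics/w7.png",p["color"]); W=cloud(p)
for q in("pullout_handle","sorting_box"):
    print(q,[(round(d["confidence"],2),*np.round(w(p,d["xyz"]),4)) for d in tip_of(p,q)])
m=(W[...,2]>.045)&(W[...,2]<.066)&(W[...,0]<.565)&(W[...,0]>.48)&(W[...,1]>-.36)&(W[...,1]<-.15)
P=W[m]; print("bar",cv2.minAreaRect(P[:,:2].astype(np.float32)),P[:,2].max())
m=(W[...,2]>.066)&(W[...,2]<.075)&(W[...,1]>-.38)&(W[...,1]<-.15)
P=W[m]; print("box top",cv2.minAreaRect(P[:,:2].astype(np.float32)),np.median(P[:,2]),P[:,:2].min(0))
E
```

```text
pullout_handle [(0.89, np.float64(0.5399), np.float64(-0.2566), np.float64(0.058))]
sorting_box [(0.67, np.float64(0.6723), np.float64(-0.2645), np.float64(-0.0011))]
bar ((0.5518179535865784, -0.25628355145454407), (0.10034521669149399, 0.03086494468152523), 86.57176971435547) 0.062038600036130265
box top ((0.6714394092559814, -0.2655790448188782), (0.20245075225830078, 0.19042980670928955), 86.62150573730469) 0.06881539820872012 [ 0.57083648 -0.37154151]
```

View pics/w7.png

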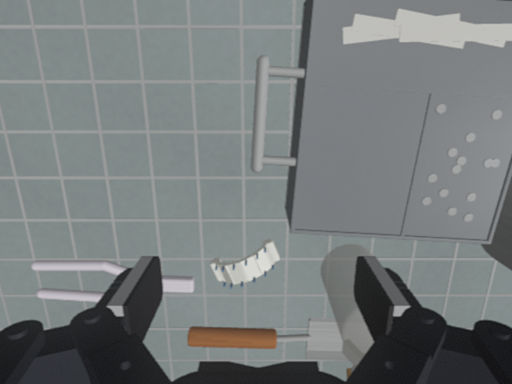

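The view shows the handle bar at about (262,113) and the box front edge at x≈300 px. The box's x axis heads −3.4°. I'll approach with the jaws part closed.

```bash
python3 - <<'E'
from h import *
go(.541,-.2567,.11,-3.4)
go(.541,-.2567,.058,-3.4)
E
```

```text
go (0.541, -0.2567, 0.11, -3.4) t [-5.290e+01  1.209e+02 -1.000e-01] w [-0.003  0.061 -0.001]
go (0.541, -0.2567, 0.058, -3.4) t [-52.9 172.9  -0.2] w [-0.003  0.061 -0.001]
```

Emit:
move_arm:
  deltas:
    - {"tx": -30, "ty": 40, "tz": 0, "wx": 0, "wy": 0.06, "wz": 0, "gripper": 170}
    - {"tx": -53, "ty": 90, "tz": 0, "wx": -0.003, "wy": 0.061, "wz": -0.001, "gripper": 170}
    - {"tx": -53, "ty": 105, "tz": 0, "wx": -0.003, "wy": 0.061, "wz": -0.001, "gripper": 170}
    - {"tx": -53, "ty": 105, "tz": 0, "wx": -0.003, "wy": 0.061, "wz": -0.001, "gripper": 170}
    - {"tx": -53, "ty": 105, "tz": 0, "wx": -0.003, "wy": 0.061, "wz": -0.001, "gripper": 170}
  force: 30

```text
time: 21.82
tool_pos: [0.5407, -0.2594, 0.2828]
eef_rot: [-0.484, 0.484, -0.515, 0.516]
ft_force: [0.3, 0.1, 0.7]
grip_width: 0.337
```

```bash
python3 - <<'E'
from h import *
p=snap("wrist"); cv2.imwrite("pics/w8.png",p["color"]); T=tool()
print(observe()["grip_width"]); go(.541,-.2567,.058,-3.4)
E
```

```text
0.33257648604623885
go (0.541, -0.2567, 0.058, -3.4) t [-2.7 69.8  0. ] w [-0.002 -0.004  0.001]
```

View pics/w8.png

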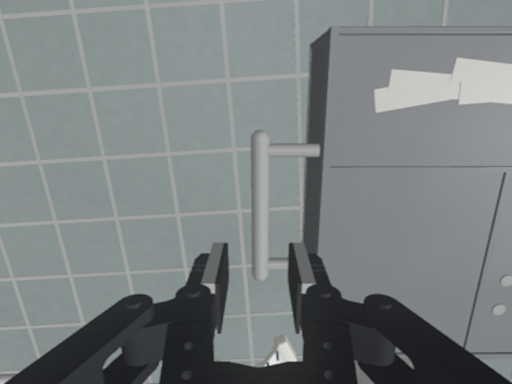

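The bar at (260,205) is centred between the pads. I'll descend, grip and pull.

Emit:
move_arm:
  deltas:
    - {"tx": -3, "ty": 30, "tz": 0, "wx": 0, "wy": 0, "wz": 0, "gripper": 170}
    - {"tx": -3, "ty": 55, "tz": 0, "wx": 0, "wy": 0, "wz": 0, "gripper": 170}
    - {"tx": -3, "ty": 70, "tz": 0, "wx": 0, "wy": 0, "wz": 0, "gripper": 170}
    - {"tx": -3, "ty": 70, "tz": 0, "wx": 0, "wy": 0, "wz": 0, "gripper": 255}
    - {"tx": -3, "ty": 70, "tz": 0, "wx": 0, "wy": 0, "wz": 0, "gripper": 255}
    - {"tx": -3, "ty": 70, "tz": 0, "wx": 0, "wy": 0, "wz": 0, "gripper": 255}
    - {"tx": -3, "ty": 70, "tz": -5, "wx": 0, "wy": 0, "wz": 0, "gripper": 255}
    - {"tx": -3, "ty": 70, "tz": -15, "wx": 0, "wy": 0, "wz": 0, "gripper": 255}
    - {"tx": -3, "ty": 70, "tz": -30, "wx": 0, "wy": 0, "wz": 0, "gripper": 255}
    - {"tx": -3, "ty": 70, "tz": -45, "wx": 0, "wy": 0, "wz": 0, "gripper": 255}
    - {"tx": -3, "ty": 70, "tz": -60, "wx": 0, "wy": 0, "wz": 0, "gripper": 255}
    - {"tx": -3, "ty": 70, "tz": -75, "wx": 0, "wy": 0, "wz": 0, "gripper": 255}
    - {"tx": -3, "ty": 70, "tz": -90, "wx": 0, "wy": 0, "wz": 0, "gripper": 255}
    - {"tx": -3, "ty": 70, "tz": -105, "wx": 0, "wy": 0, "wz": 0, "gripper": 255}
    - {"tx": -3, "ty": 70, "tz": -118, "wx": 0, "wy": 0, "wz": 0, "gripper": 255}
    - {"tx": -3, "ty": 70, "tz": -128, "wx": 0, "wy": 0, "wz": 0, "gripper": 255}
    - {"tx": -3, "ty": 70, "tz": -135, "wx": 0, "wy": 0, "wz": 0, "gripper": 255}
    - {"tx": -3, "ty": 70, "tz": -138, "wx": 0, "wy": 0, "wz": 0, "gripper": 255}
    - {"tx": -3, "ty": 70, "tz": -138, "wx": 0, "wy": 0, "wz": 0, "gripper": 255}

```text
time: 24.25
tool_pos: [0.4026, -0.2467, 0.2112]
eef_rot: [-0.484, 0.484, -0.515, 0.516]
ft_force: [3.7, -5.8, -15.8]
grip_width: 0.115
```

Emit:
move_arm:
  deltas:
    - {"tx": 0, "ty": 0, "tz": 0, "wx": 0, "wy": 0, "wz": 0, "gripper": 165}
    - {"tx": 0, "ty": 0, "tz": 0, "wx": 0, "wy": 0, "wz": 0, "gripper": 165}
    - {"tx": 0, "ty": -30, "tz": 0, "wx": 0, "wy": 0, "wz": 0, "gripper": 165}
    - {"tx": 0, "ty": -80, "tz": 0, "wx": 0, "wy": 0, "wz": 0, "gripper": 165}
    - {"tx": 20, "ty": -130, "tz": 30, "wx": 0, "wy": 0, "wz": 0, "gripper": 165}
    - {"tx": 50, "ty": -150, "tz": 70, "wx": 0, "wy": 0, "wz": 0, "gripper": 90}
    - {"tx": 75, "ty": -150, "tz": 105, "wx": 0, "wy": 0, "wz": 0, "gripper": 90}
    - {"tx": 75, "ty": -150, "tz": 105, "wx": 0, "wy": 0, "wz": 0, "gripper": 90}
    - {"tx": 75, "ty": -150, "tz": 105, "wx": 0, "wy": 0, "wz": 0, "gripper": 90}

```text
time: 25.38
tool_pos: [0.5024, -0.3278, 0.3609]
eef_rot: [0.484, -0.484, 0.516, -0.515]
ft_force: [0.5, -0.3, -0.1]
grip_width: 0.649
```

```bash
python3 - <<'E'
from h import *
p=snap("wrist"); cv2.imwrite("pics/w9.png",p["color"]); W=cloud(p); print(tool()[:3,3],observe()["grip_width"])
for q in("bulb1","pullout_handle"):
    print(q,[(round(d["confidence"],2),*np.round(w(p,d["xyz"]),4)) for d in tip_of(p,q)])
for d in masks_of(p,"bulb1"):
    m=d["pixels"]; P=W[m]; P=P[~np.isnan(P).any(1)]; t=P[P[:,2]>np.percentile(P[:,2],90)]
    print(round(d["confidence"],2),m.sum(),"med",np.round(np.median(P,0),3),"mid",np.round((np.percentile(P,2,0)+np.percentile(P,98,0))/2,3),"tip",np.round(np.median(t,0),3))
p=snap("top"); print([(round(d["confidence"],2),*np.round(w(p,d["xyz"]),3)) for d in tip_of(p,"tray1")])
E
```

```text
[ 0.50224604 -0.32760314  0.36114926] 0.6442991960102592
bulb1 [(0.77, np.float64(0.5019), np.float64(-0.3108), np.float64(0.0089)), (0.68, np.float64(0.5157), np.float64(-0.2526), np.float64(0.0116)), (0.63, np.float64(0.5155), np.float64(-0.2002), np.float64(0.0047))]
pullout_handle [(0.95, np.float64(0.3994), np.float64(-0.2504), np.float64(0.0576))]
0.95 1126 med [ 0.502 -0.311  0.044] mid [ 0.502 -0.314  0.036] tip [ 0.502 -0.313  0.061]
0.76 1347 med [ 0.514 -0.199  0.045] mid [ 0.514 -0.199  0.048] tip [ 0.514 -0.196  0.061]
0.6 7318 med [ 0.64  -0.412  0.086] mid [ 0.643 -0.424  0.079] tip [ 0.653 -0.423  0.138]
0.57 1238 med [ 0.512 -0.254  0.045] mid [ 0.513 -0.254  0.049] tip [ 0.513 -0.254  0.061]
[(0.81, np.float64(0.496), np.float64(0.297), np.float64(0.001)), (0.74, np.float64(0.642), np.float64(0.062), np.float64(0.09)), (0.74, np.float64(0.28), np.float64(0.215), np.float64(0.004)), (0.71, np.float64(0.649), np.float64(0.111), np.float64(0.056)), (0.32, np.float64(0.401), np.float64(-0.246), np.float64(0.055))]
```

View pics/w9.png

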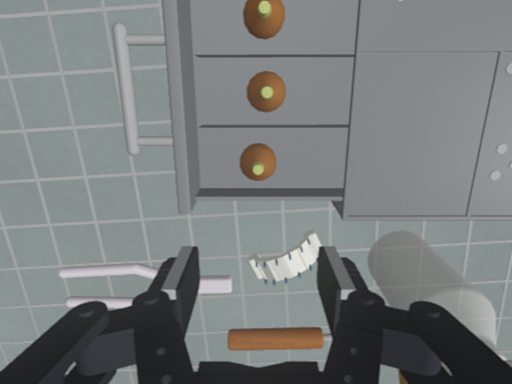

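Three upright bulbs show at (264,8), (267,92) and (258,168) px, and the drawer is fully out. The drawer holds 3 bulbs and the stack needs 1 more tray. I'll take the left bulb (+y) first, for the layer-1 dimple.

```bash
python3 - <<'E'
from h import *
go(.514,-.197,.12,-3.4);go(.514,-.197,.034,-3.4)
E
```

```text
go (0.514, -0.197, 0.12, -3.4) t [-130.9   86.5    3.2] w [-0.001 -0.002 -0.   ]
go (0.514, -0.197, 0.034, -3.4) t [-130.9  172.5    3.2] w [-0.001 -0.002 -0.   ]
```

Emit:
move_arm:
  deltas:
    - {"tx": -50, "ty": 0, "tz": 2, "wx": 0, "wy": 0, "wz": 0, "gripper": 90}
    - {"tx": -100, "ty": 30, "tz": 3, "wx": 0, "wy": 0, "wz": 0, "gripper": 90}
    - {"tx": -131, "ty": 70, "tz": 3, "wx": 0, "wy": 0, "wz": 0, "gripper": 90}
    - {"tx": -131, "ty": 85, "tz": 3, "wx": 0, "wy": 0, "wz": 0, "gripper": 90}
    - {"tx": -131, "ty": 85, "tz": 3, "wx": 0, "wy": 0, "wz": 0, "gripper": 90}
    - {"tx": -131, "ty": 115, "tz": 3, "wx": 0, "wy": 0, "wz": 0, "gripper": 90}
    - {"tx": -131, "ty": 145, "tz": 3, "wx": 0, "wy": 0, "wz": 0, "gripper": 90}
    - {"tx": -131, "ty": 165, "tz": 3, "wx": 0, "wy": 0, "wz": 0, "gripper": 90}
    - {"tx": -131, "ty": 172.5, "tz": 3, "wx": 0, "wy": 0, "wz": 0, "gripper": 90}
    - {"tx": -131, "ty": 172.5, "tz": 3, "wx": 0, "wy": 0, "wz": 0, "gripper": 90}
    - {"tx": -131, "ty": 172.5, "tz": 3, "wx": 0, "wy": 0, "wz": 0, "gripper": 120}
    - {"tx": -131, "ty": 172.5, "tz": 3, "wx": 0, "wy": 0, "wz": 0, "gripper": 160}
    - {"tx": -131, "ty": 172.5, "tz": 3, "wx": 0, "wy": 0, "wz": 0, "gripper": 180}
    - {"tx": -131, "ty": 172.5, "tz": 3, "wx": 0, "wy": 0, "wz": 0, "gripper": 180}
    - {"tx": -131, "ty": 172.5, "tz": 3, "wx": 0, "wy": 0, "wz": 0, "gripper": 180}
    - {"tx": -131, "ty": 172.5, "tz": 3, "wx": 0, "wy": 0, "wz": 0, "gripper": 180}
  force: 20

```text
time: 27.68
tool_pos: [0.5144, -0.1975, 0.1894]
eef_rot: [-0.484, 0.484, -0.515, 0.516]
ft_force: [-1.3, 0.2, 5.4]
grip_width: 0.382
```

Emit:
move_arm:
  deltas:
    - {"tx": 0, "ty": -8, "tz": 0, "wx": 0, "wy": 0, "wz": 0, "gripper": 180}
    - {"tx": 0, "ty": -25, "tz": 0, "wx": 0, "wy": 0, "wz": 0, "gripper": 180}
    - {"tx": 0, "ty": -55, "tz": 0, "wx": 0, "wy": 0, "wz": 0, "gripper": 180}
    - {"tx": 0, "ty": -90, "tz": 0, "wx": 0, "wy": 0, "wz": 0, "gripper": 180}
    - {"tx": 0, "ty": -130, "tz": 0, "wx": 0, "wy": 0, "wz": 0, "gripper": 180}
    - {"tx": 0, "ty": -165, "tz": 0, "wx": 0, "wy": 0, "wz": 0, "gripper": 180}
    - {"tx": 0, "ty": -180, "tz": 0, "wx": 0, "wy": 0, "wz": 0, "gripper": 180}
    - {"tx": 0, "ty": -180, "tz": 0, "wx": 0, "wy": 0, "wz": 0, "gripper": 180}

```text
time: 28.68
tool_pos: [0.5141, -0.1973, 0.3692]
eef_rot: [-0.485, 0.484, -0.515, 0.516]
ft_force: [-0.3, 1.1, -1.2]
grip_width: 0.376
```

```bash
cat >> h.py <<'E'
def hand(p):
    T=tool(); W=(cloud(p)-T[:3,3])@T[:3,:3]; hsv=cv2.cvtColor(p["color"],cv2.COLOR_BGR2HSV).astype(int)
    near=(abs(W[...,0])<.03)&(abs(W[...,2])<.02)&(W[...,1]>.10)&(W[...,1]<.2)
    sh=near&(hsv[...,0]>20)&(hsv[...,0]<50)&(hsv[...,1]>60)&(hsv[...,2]>120); br=near&(hsv[...,0]<18)&(hsv[...,1]>90)
    for n,m in(("shoot",sh),("bulb",br)):
        if m.sum()>5: print(n,m.sum(),"tool xyz med",np.round(np.median(W[m],0),4),"lo",np.round(np.percentile(W[m],2,0),4),"hi",np.round(np.percentile(W[m],98,0),4))
E
python3 - <<'E'
from h import *
print(np.round(tool()[:3,3],4),observe()["grip_width"])
p=snap("wrist"); hand(p); cv2.imwrite("pics/w10.png",p["color"])
for d in masks_of(p,"bulb1"): print(round(d["confidence"],2),d["pixels"].sum(),np.argwhere(d["pixels"]).mean(0))
E
```

```text
[ 0.5141 -0.1973  0.3692] 0.37601061619520826
shoot 707 tool xyz med [-0.0047  0.1283  0.0006] lo [-0.0074  0.1264 -0.0033] hi [0.0014 0.1369 0.0047]
bulb 4555 tool xyz med [-0.011   0.1461  0.0003] lo [-0.0189  0.1373 -0.0142] hi [0.0039 0.164  0.0158]
0.91 5457 [270.58365402 257.34707715]
0.59 463 [219.42980562 260.33477322]
```

View pics/w10.png

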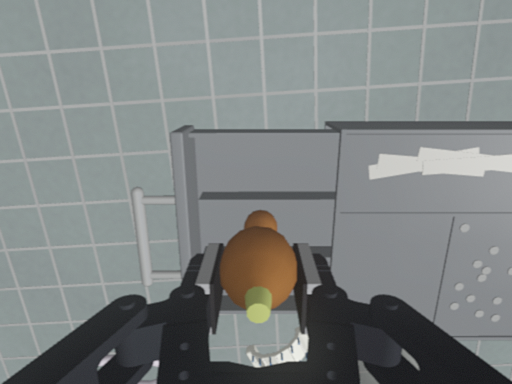

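The bulb is held upright at (258,270) with its shoot at (259,303). Next I'll take it to the layer-1 dimple.

```bash
python3 - <<'E'
from h import *
go(.6591,.1666,.21,-6.5);go(.6591,.1666,.0925,-6.5)
E
```

```text
go (0.6591, 0.1666, 0.21, -6.5) t [-371.9    2.2  122.5] w [0.002 0.052 0.   ]
go (0.6591, 0.1666, 0.0925, -6.5) t [-371.9  119.7  122.8] w [0.002 0.052 0.   ]
```

Emit:
move_arm:
  deltas:
    - {"tx": -20, "ty": 0, "tz": 7, "wx": 0, "wy": 0.01, "wz": 0, "gripper": 180}
    - {"tx": -55, "ty": 0, "tz": 18, "wx": 0, "wy": 0.02, "wz": 0, "gripper": 180}
    - {"tx": -95, "ty": 0, "tz": 31, "wx": 0, "wy": 0.03, "wz": 0, "gripper": 180}
    - {"tx": -140, "ty": 0, "tz": 46, "wx": 0, "wy": 0.04, "wz": 0, "gripper": 180}
    - {"tx": -185, "ty": 0, "tz": 61, "wx": 0, "wy": 0.05, "wz": 0, "gripper": 180}
    - {"tx": -230, "ty": 0, "tz": 76, "wx": 0, "wy": 0.052, "wz": 0, "gripper": 180}
    - {"tx": -275, "ty": 0, "tz": 91, "wx": 0, "wy": 0.052, "wz": 0, "gripper": 180}
    - {"tx": -315, "ty": 0, "tz": 104, "wx": 0.002, "wy": 0.052, "wz": 0, "gripper": 180}
    - {"tx": -350, "ty": 0, "tz": 116, "wx": 0.002, "wy": 0.052, "wz": 0, "gripper": 180}
    - {"tx": -368, "ty": 0, "tz": 122, "wx": 0.002, "wy": 0.052, "wz": 0, "gripper": 180}
    - {"tx": -372, "ty": 0, "tz": 123, "wx": 0.002, "wy": 0.052, "wz": 0, "gripper": 180}
    - {"tx": -372, "ty": 20, "tz": 123, "wx": 0.002, "wy": 0.052, "wz": 0, "gripper": 180}
    - {"tx": -372, "ty": 50, "tz": 123, "wx": 0.002, "wy": 0.052, "wz": 0, "gripper": 180}
    - {"tx": -372, "ty": 80, "tz": 123, "wx": 0.002, "wy": 0.052, "wz": 0, "gripper": 180}
    - {"tx": -372, "ty": 100, "tz": 123, "wx": 0.002, "wy": 0.052, "wz": 0, "gripper": 180}
    - {"tx": -372, "ty": 112, "tz": 123, "wx": 0.002, "wy": 0.052, "wz": 0, "gripper": 180}
    - {"tx": -372, "ty": 115, "tz": 123, "wx": 0.002, "wy": 0.052, "wz": 0, "gripper": 180}
    - {"tx": -372, "ty": 115, "tz": 123, "wx": 0.002, "wy": 0.052, "wz": 0, "gripper": 180}
    - {"tx": -372, "ty": 115, "tz": 123, "wx": 0.002, "wy": 0.052, "wz": 0, "gripper": 180}

```text
time: 31.15
tool_pos: [0.6601, 0.1664, 0.2542]
eef_rot: [-0.471, 0.47, -0.527, 0.528]
ft_force: [0.3, -0.0, -0.0]
grip_width: 0.378
```

```bash
python3 - <<'E'
from h import *
p=snap("wrist"); hand(p); W=cloud(p); cv2.imwrite("pics/w11.png",p["color"]); print(tool()[:3,3])
for d in(.078,.076,.044,.04):
    pass
o=np.array([.6525,.1085]);u=np.array([np.cos(np.deg2rad(-96.5)),np.sin(np.deg2rad(-96.5))])
c=o-.079*u; m=np.hypot(W[...,0]-c[0],W[...,1]-c[1])<.004; print("step z",np.median(W[m][:,2]) if m.any() else None)
# step end location
uu=(W[...,:2]-o)@u; vv=(W[...,:2]-o)@np.array([-u[1],u[0]])
m=(abs(W[...,2]-.07)<.004)&(abs(vv)<.04)&(uu<-.06); print(m.sum(),"u",np.percentile(uu[m],[.5]),"v",np.percentile(vv[m],[.5,99.5]))
go(.6591,.1666,.0925,-6.5)
E
```

```text
shoot 661 tool xyz med [-0.0042  0.1291  0.0006] lo [-0.0074  0.1276 -0.004 ] hi [0.0223 0.1566 0.0048]
bulb 4626 tool xyz med [-1.100e-02  1.474e-01 -1.000e-04] lo [-0.019   0.1384 -0.0147] hi [0.0051 0.1663 0.0155]
[0.66010283 0.1664197  0.25411834]
step z 0.08540713955275565
4403 u [-0.08235395] v [-0.03074938  0.0308166 ]
go (0.6591, 0.1666, 0.0925, -6.5) t [-0.1  6.6 -1. ] w [-0.003 -0.    -0.   ]
```

View pics/w11.png

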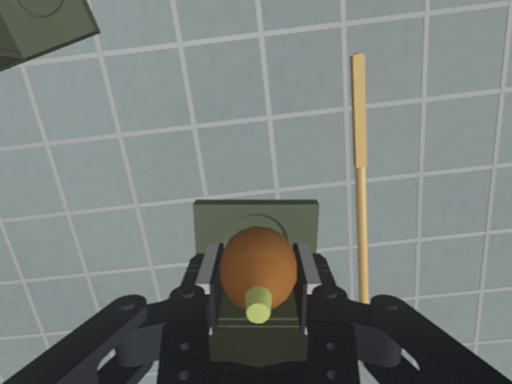

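Emit:
move_arm:
  deltas:
    - {"tx": 0, "ty": 3, "tz": -1, "wx": -0.003, "wy": 0, "wz": 0, "gripper": 180}
    - {"tx": 0, "ty": 6, "tz": -1, "wx": -0.003, "wy": 0, "wz": 0, "gripper": 180}
    - {"tx": 0, "ty": 7.5, "tz": -1, "wx": -0.003, "wy": 0, "wz": 0, "gripper": 180}
    - {"tx": 0, "ty": 8, "tz": -1, "wx": -0.003, "wy": 0, "wz": 0, "gripper": 180}
    - {"tx": 0, "ty": 8, "tz": -1, "wx": -0.003, "wy": 0, "wz": 0, "gripper": 180}

```text
time: 31.82
tool_pos: [0.6589, 0.1665, 0.2455]
eef_rot: [0.47, -0.471, 0.528, -0.527]
ft_force: [-1.8, 0.4, 4.4]
grip_width: 0.381
```

Contact is felt lightly (4 N) at the expected height. I'll release and rise.

Emit:
move_arm:
  deltas:
    - {"tx": 0, "ty": 0, "tz": 0, "wx": 0, "wy": 0, "wz": 0, "gripper": 140}
    - {"tx": 0, "ty": 0, "tz": 0, "wx": 0, "wy": 0, "wz": 0, "gripper": 90}
    - {"tx": 0, "ty": 0, "tz": 0, "wx": 0, "wy": 0, "wz": 0, "gripper": 90}
    - {"tx": 0, "ty": -15, "tz": 0, "wx": 0, "wy": 0, "wz": 0, "gripper": 90}
    - {"tx": 0, "ty": -40, "tz": 0, "wx": 0, "wy": 0, "wz": 0, "gripper": 90}
    - {"tx": 0, "ty": -80, "tz": 0, "wx": 0, "wy": 0, "wz": 0, "gripper": 90}
    - {"tx": 20, "ty": -120, "tz": 0, "wx": 0, "wy": 0, "wz": 0, "gripper": 50}
    - {"tx": 60, "ty": -130, "tz": 0, "wx": 0, "wy": 0, "wz": 0, "gripper": 0}
    - {"tx": 60, "ty": -130, "tz": 0, "wx": 0, "wy": 0, "wz": 0, "gripper": 0}
    - {"tx": 60, "ty": -130, "tz": 0, "wx": 0, "wy": 0, "wz": 0, "gripper": 0}

```text
time: 33.08
tool_pos: [0.6522, 0.1072, 0.3759]
eef_rot: [0.471, -0.471, 0.528, -0.527]
ft_force: [0.3, 1.6, -0.2]
grip_width: 1.003
```

```bash
cat >> h.py <<'E'
def bulbs(p,zlo,x,y):
    W=cloud(p); hsv=cv2.cvtColor(p["color"],cv2.COLOR_BGR2HSV).astype(int)
    near=(np.hypot(W[...,0]-x,W[...,1]-y)<.045)&(W[...,2]>zlo)
    sh=near&(hsv[...,0]>20)&(hsv[...,0]<50)&(hsv[...,1]>60)&(hsv[...,2]>120)&(W[...,2]>zlo+.025); br=near&(hsv[...,0]<18)&(hsv[...,1]>90)
    for n,m in(("shoot",sh),("bulb",br)):
        if m.sum()>5: print(n,m.sum(),"mid",np.round((np.percentile(W[m],2,0)+np.percentile(W[m],98,0))/2,4),"top",np.round(np.percentile(W[m][:,2],98),4))
E
python3 - <<'E'
from h import *
p=snap("wrist"); bulbs(p,.07,.659,.169); trays(p); cv2.imwrite("pics/w12.png",p["color"])
go(.4985,.30,.12,102);go(.4985,.30,.12,-78)
p=snap("top"); print([(round(d["confidence"],2),*np.round(w(p,d["xyz"]),3)) for d in tip_of(p,"tray1")])
E
```

```text
shoot 177 mid [0.659  0.1688 0.1127] top 0.1185
bulb 1407 mid [0.659  0.1687 0.0982] top 0.1071
(array([0.4763, 0.2772]), 11.8, 0.102, 0.029, np.float64(0.042), np.int32(2113))
(array([0.6529, 0.1083]), -96.4, 0.162, 0.061, np.float64(0.131), np.int32(13691))
(array([0.6437, 0.0285]), 82.6, 0.095, 0.06, np.float64(0.132), np.int32(2284))
go (0.4985, 0.3, 0.12, 102) t [-173.6  100.7 -174.2] w [ 1.000e-03 -1.893e+00 -2.000e-03]
go (0.4985, 0.3, 0.12, -78) t [-173.6  100.7 -174.2] w [2.000e-03 1.248e+00 1.000e-03]
[(0.88, np.float64(0.641), np.float64(0.062), np.float64(0.09)), (0.74, np.float64(0.493), np.float64(0.298), np.float64(0.001)), (0.51, np.float64(0.651), np.float64(0.108), np.float64(0.054))]
```

The first bulb is seated at (0.659, 0.169). Next is tray A.

```bash
python3 - <<'E'
from h import *
go(.484,.296,.10,-78)
E
```

```text
go (0.484, 0.296, 0.1, -78) t [-167.9  120.3 -187.9] w [0.002 1.249 0.002]
```

Emit:
move_arm:
  deltas:
    - {"tx": -25, "ty": 0, "tz": -28, "wx": 0, "wy": 0.17, "wz": 0, "gripper": 0}
    - {"tx": -50, "ty": 0, "tz": -56, "wx": 0, "wy": 0.34, "wz": 0, "gripper": 0}
    - {"tx": -75, "ty": 0, "tz": -84, "wx": 0, "wy": 0.51, "wz": 0, "gripper": 0}
    - {"tx": -100, "ty": 10, "tz": -112, "wx": 0, "wy": 0.68, "wz": 0, "gripper": 0}
    - {"tx": -125, "ty": 30, "tz": -140, "wx": 0, "wy": 0.85, "wz": 0, "gripper": 0}
    - {"tx": -150, "ty": 50, "tz": -168, "wx": 0, "wy": 1.02, "wz": 0, "gripper": 0}
    - {"tx": -168, "ty": 80, "tz": -188, "wx": 0, "wy": 1.19, "wz": 0, "gripper": 0}
    - {"tx": -168, "ty": 105, "tz": -188, "wx": 0.002, "wy": 1.249, "wz": 0.002, "gripper": 0}
    - {"tx": -168, "ty": 120, "tz": -188, "wx": 0.002, "wy": 1.249, "wz": 0.002, "gripper": 0}
    - {"tx": -168, "ty": 120, "tz": -188, "wx": 0.002, "wy": 1.249, "wz": 0.002, "gripper": 0}

```text
time: 34.48
tool_pos: [0.4843, 0.295, 0.2548]
eef_rot: [-0.074, 0.074, -0.703, 0.704]
ft_force: [-0.3, 0.1, -0.2]
grip_width: 1.002
```

```bash
python3 - <<'E'
from h import *
p=snap("wrist"); trays(p); rim(p,.471,.293,.04,.08); print(tool()[:3,3]); cv2.imwrite("pics/w13.png",p["color"])
go(.484,.296,.027,-78)
E
```

```text
(array([0.4938, 0.2985]), -167.9, 0.163, 0.061, np.float64(0.041), np.int32(22368))
(array([0.4521, 0.3187]), 12.2, 0.089, 0.003, np.float64(0.042), np.int32(699))
(array([0.4616, 0.2625]), -168.5, 0.082, 0.004, np.float64(0.042), np.int32(592))
rim c [0.4716 0.294 ] L,W 0.118 0.0622 head 12.0 origin +/- [0.4491 0.2892] [0.4941 0.2988] z 0.0401
[0.48475925 0.29492364 0.2557436 ]
go (0.484, 0.296, 0.027, -78) t [ 0.6 73.7 -1.3] w [-0.001 -0.001 -0.001]
```

Emit:
move_arm:
  deltas:
    - {"tx": 0, "ty": 40, "tz": -1.7, "wx": 0, "wy": 0, "wz": 0, "gripper": 0}
    - {"tx": 0, "ty": 73, "tz": -1.7, "wx": 0, "wy": 0, "wz": 0, "gripper": 0}
    - {"tx": 0, "ty": 73, "tz": -1.7, "wx": 0, "wy": 0, "wz": 0, "gripper": 0}
    - {"tx": 0, "ty": 73, "tz": -1.7, "wx": 0, "wy": 0, "wz": 0, "gripper": 255}
    - {"tx": 0, "ty": 73, "tz": -1.7, "wx": 0, "wy": 0, "wz": 0, "gripper": 255}
    - {"tx": 0, "ty": 73, "tz": -1.7, "wx": 0, "wy": 0, "wz": 0, "gripper": 255}
    - {"tx": 0, "ty": 73, "tz": -1.7, "wx": 0, "wy": 0, "wz": 0, "gripper": 255}
    - {"tx": 0, "ty": 73, "tz": -1.7, "wx": 0, "wy": 0, "wz": 0, "gripper": 255}
    - {"tx": 0, "ty": 40, "tz": -1.7, "wx": 0, "wy": 0, "wz": 0, "gripper": 255}
    - {"tx": 0, "ty": -10, "tz": -1.7, "wx": 0, "wy": 0, "wz": 0, "gripper": 255}
    - {"tx": 0, "ty": -60, "tz": -1.7, "wx": 0, "wy": 0, "wz": 0, "gripper": 255}
    - {"tx": 0, "ty": -120, "tz": -1.7, "wx": 0, "wy": 0, "wz": 0, "gripper": 255}
    - {"tx": 0, "ty": -140, "tz": -1.7, "wx": 0, "wy": 0, "wz": 0, "gripper": 255}
    - {"tx": 0, "ty": -140, "tz": -1.7, "wx": 0, "wy": 0, "wz": 0, "gripper": 255}
  force: 50

```text
time: 36.28
tool_pos: [0.4842, 0.2966, 0.3977]
eef_rot: [0.075, -0.072, 0.704, -0.702]
ft_force: [0.4, -0.4, -2.9]
grip_width: 0.715
```

```bash
python3 - <<'E'
from h import *
T=tool(); print(np.round(T,3),observe()["grip_width"]); p=snap("wrist"); W=cloud(p); W=(W-T[:3,3])@T[:3,:3]
y=W[...,1]
for lo,hi in((.13,.15),(.155,.19)):
    m=(y>lo)&(y<hi)&(abs(W[...,2])<.025)&(abs(W[...,0])<.12)
    if m.sum()>50: print(m.sum(),"x range",np.percentile(W[m][:,0],[0.5,5,95,99.5]),"y",np.percentile(y[m],[5,50,95]))
for g in(.0095,):
    u=np.array([np.cos(np.deg2rad(-96.5)),np.sin(np.deg2rad(-96.5))]); q=np.array([.6522,.1082])+g*u
    print(q); go(q[0],q[1],.24,-6.5)
E
```

```text
[[-0.978  0.004  0.206  0.484]
 [-0.206  0.003 -0.978  0.297]
 [-0.004 -1.    -0.003  0.398]
 [ 0.     0.     0.     1.   ]] 0.714596014089926
1989 x range [-0.04477983 -0.04452648 -0.04062043 -0.04022361] y [0.14352547 0.1447382  0.14893317]
31787 x range [-0.08973052 -0.08567251  0.0524344   0.06298626] y [0.1693945  0.1737798  0.17504753]
[0.65112457 0.09876107]
go (np.float64(0.6511245694692049), np.float64(0.09876106737107243), 0.24, -6.5) t [-122.9    1.   228.1] w [-0.    -1.249 -0.002]
```

```bash
python3 - <<'E'
from h import *
go(.6512,.0997,.175,-6.5)
E
```

```text
go (0.6512, 0.0997, 0.175, -6.5) t [-123.    66.   227.3] w [-0.    -1.249 -0.002]
```

Emit:
move_arm:
  deltas:
    - {"tx": -12, "ty": 0, "tz": 22, "wx": 0, "wy": -0.12, "wz": 0, "gripper": 255}
    - {"tx": -24, "ty": 0, "tz": 45, "wx": 0, "wy": -0.24, "wz": 0, "gripper": 255}
    - {"tx": -36, "ty": 0, "tz": 68, "wx": 0, "wy": -0.36, "wz": 0, "gripper": 255}
    - {"tx": -49, "ty": 0, "tz": 91, "wx": 0, "wy": -0.49, "wz": 0, "gripper": 255}
    - {"tx": -62, "ty": 0, "tz": 114, "wx": 0, "wy": -0.62, "wz": 0, "gripper": 255}
    - {"tx": -75, "ty": 0, "tz": 137, "wx": 0, "wy": -0.75, "wz": 0, "gripper": 255}
    - {"tx": -88, "ty": 0, "tz": 160, "wx": 0, "wy": -0.88, "wz": 0, "gripper": 255}
    - {"tx": -100, "ty": 0, "tz": 184, "wx": 0, "wy": -1.01, "wz": 0, "gripper": 255}
    - {"tx": -112, "ty": 0, "tz": 207, "wx": 0, "wy": -1.14, "wz": 0, "gripper": 255}
    - {"tx": -123, "ty": 0, "tz": 227, "wx": 0, "wy": -1.249, "wz": -0.002, "gripper": 255}
    - {"tx": -123, "ty": 20, "tz": 227, "wx": 0, "wy": -1.249, "wz": -0.002, "gripper": 255}
    - {"tx": -123, "ty": 45, "tz": 227, "wx": 0, "wy": -1.249, "wz": -0.002, "gripper": 255}
    - {"tx": -123, "ty": 60, "tz": 227, "wx": 0, "wy": -1.249, "wz": -0.002, "gripper": 255}
    - {"tx": -123, "ty": 66, "tz": 227, "wx": 0, "wy": -1.249, "wz": -0.002, "gripper": 255}
    - {"tx": -123, "ty": 66, "tz": 227, "wx": 0, "wy": -1.249, "wz": -0.002, "gripper": 255}
    - {"tx": -123, "ty": 66, "tz": 227, "wx": 0, "wy": -1.249, "wz": -0.002, "gripper": 255}

```text
time: 38.33
tool_pos: [0.6513, 0.1001, 0.3306]
eef_rot: [-0.471, 0.471, -0.527, 0.528]
ft_force: [0.2, 0.2, -1.7]
grip_width: 0.716
```

```bash
python3 - <<'E'
from h import *
print(observe()["ft_force"]); go(.6512,.0997,.152,-6.5)
E
```

```text
[ 0.23616825  0.15503824 -1.7093538 ]
go (0.6512, 0.0997, 0.152, -6.5) t [ 0.4 23.6 -0.1] w [-0.001 -0.001  0.001]
```

Emit:
move_arm:
  deltas:
    - {"tx": 0.4, "ty": 8, "tz": 0, "wx": -0.001, "wy": -0.001, "wz": 0.001, "gripper": 255}
    - {"tx": 0.4, "ty": 14, "tz": 0, "wx": -0.001, "wy": -0.001, "wz": 0.001, "gripper": 255}
    - {"tx": 0.4, "ty": 19, "tz": 0, "wx": -0.001, "wy": -0.001, "wz": 0.001, "gripper": 255}
    - {"tx": 0.4, "ty": 22, "tz": 0, "wx": -0.001, "wy": -0.001, "wz": 0.001, "gripper": 255}
    - {"tx": 0.4, "ty": 23, "tz": 0, "wx": -0.001, "wy": -0.001, "wz": 0.001, "gripper": 255}
    - {"tx": 0.4, "ty": 23, "tz": 0, "wx": -0.001, "wy": -0.001, "wz": 0.001, "gripper": 255}

```text
time: 39.08
tool_pos: [0.651, 0.0994, 0.3087]
eef_rot: [0.471, -0.471, 0.528, -0.527]
ft_force: [-9.2, -1.1, 15.7]
grip_width: 0.716
```

Emit:
move_arm:
  deltas:
    - {"tx": 0, "ty": -1.5, "tz": 0, "wx": 0, "wy": 0, "wz": 0, "gripper": 255}
    - {"tx": 0, "ty": -1.5, "tz": 0, "wx": 0, "wy": 0, "wz": 0, "gripper": 0}
    - {"tx": 0, "ty": -1.5, "tz": 0, "wx": 0, "wy": 0, "wz": 0, "gripper": 0}
    - {"tx": 0, "ty": -1.5, "tz": 0, "wx": 0, "wy": 0, "wz": 0, "gripper": 0}
    - {"tx": 0, "ty": -30, "tz": 0, "wx": 0, "wy": 0, "wz": 0, "gripper": 0}
    - {"tx": 20, "ty": -80, "tz": 0, "wx": 0, "wy": 0, "wz": 0, "gripper": 0}
    - {"tx": 50, "ty": -130, "tz": 0, "wx": 0, "wy": 0, "wz": 0, "gripper": 0}
    - {"tx": 50, "ty": -150, "tz": 0, "wx": 0, "wy": 0, "wz": 0, "gripper": 0}
    - {"tx": 50, "ty": -150, "tz": 0, "wx": 0, "wy": 0, "wz": 0, "gripper": 0}

```text
time: 40.2
tool_pos: [0.6458, 0.0496, 0.4582]
eef_rot: [-0.471, 0.47, -0.527, 0.528]
ft_force: [-0.4, 0.9, -1.0]
grip_width: 1.0
```

```bash
python3 - <<'E'
from h import *
p=snap("wrist"); cv2.imwrite("pics/w14.png",p["color"]); trays(p,.026); rim(p,.649,.087,.164,.085)
W=cloud(p)
for n,o,a in(("t3",(.6522,.1081),-96.5),("t2",(.6469,.0624),83.5)):
    u=np.array([np.cos(np.deg2rad(a)),np.sin(np.deg2rad(a))])
    for d in(-.08,-.061,-.045,.06):
        c=np.array(o)+d*u; m=np.hypot(W[...,0]-c[0],W[...,1]-c[1])<.004; print(n,d,c,np.round(np.median(W[m][:,2]) if m.any() else -1,4))
p=snap("scene"); print([(round(d["confidence"],2),*np.round(w(p,d["xyz"]),3)) for d in tip_of(p,"bulb1")])
go(.513,-.254,.15,-3.4)
E
```

```text
(array([0.6494, 0.0852]), 83.8, 0.208, 0.06, np.float64(0.165), np.int32(15321))
rim c [0.6488 0.0847] L,W 0.1178 0.0621 head 83.7 origin +/- [0.6463 0.0618] [0.6513 0.1075] z 0.1643
t3 -0.08 [0.66125626 0.18758575] 0.1386
t3 -0.061 [0.6591054  0.16870788] 0.1345
t3 -0.045 [0.65729414 0.15281073] 0.1379
t3 0.06 [0.64540781 0.04848569] 0.1344
t2 -0.08 [ 0.63784374 -0.01708575] 0.1045
t2 -0.061 [0.6399946  0.00179212] 0.1005
t2 -0.045 [0.64180586 0.01768927] -1
t2 0.06 [0.65369219 0.12201431] 0.1347
[(0.68, np.float64(0.502), np.float64(-0.32), np.float64(0.009)), (0.65, np.float64(0.515), np.float64(-0.256), np.float64(0.013))]
go (0.513, -0.254, 0.15, -3.4) t [317.5 150.7 -97.1] w [ 0.003 -0.053  0.001]
```

All three trays are home: the top rim is at 164.3 mm (164 expected). Next is the middle bulb, for the layer-2 dimple.

```bash
python3 - <<'E'
from h import *
go(.513,-.252,.11,-3.4);go(.513,-.252,.034,-3.4)
E
```

```text
go (0.513, -0.252, 0.11, -3.4) t [315.5 190.7 -97.2] w [ 0.003 -0.053  0.001]
go (0.513, -0.252, 0.034, -3.4) t [315.4 266.7 -97. ] w [ 0.003 -0.053  0.001]
```

Emit:
move_arm:
  deltas:
    - {"tx": 50, "ty": 0, "tz": -15, "wx": 0, "wy": -0.01, "wz": 0, "gripper": 90}
    - {"tx": 110, "ty": 0, "tz": -34, "wx": 0, "wy": -0.02, "wz": 0, "gripper": 90}
    - {"tx": 170, "ty": 30, "tz": -52, "wx": 0, "wy": -0.03, "wz": 0, "gripper": 90}
    - {"tx": 230, "ty": 70, "tz": -71, "wx": 0, "wy": -0.05, "wz": 0, "gripper": 90}
    - {"tx": 285, "ty": 110, "tz": -88, "wx": 0.003, "wy": -0.053, "wz": 0.001, "gripper": 90}
    - {"tx": 315.5, "ty": 150, "tz": -97, "wx": 0.003, "wy": -0.053, "wz": 0.001, "gripper": 90}
    - {"tx": 315.5, "ty": 180, "tz": -97, "wx": 0.003, "wy": -0.053, "wz": 0.001, "gripper": 90}
    - {"tx": 315.5, "ty": 190, "tz": -97, "wx": 0.003, "wy": -0.053, "wz": 0.001, "gripper": 90}
    - {"tx": 315.5, "ty": 190, "tz": -97, "wx": 0.003, "wy": -0.053, "wz": 0.001, "gripper": 90}
    - {"tx": 315.5, "ty": 190, "tz": -97, "wx": 0.003, "wy": -0.053, "wz": 0.001, "gripper": 90}
  force: 20

```text
time: 41.6
tool_pos: [0.5145, -0.2519, 0.2683]
eef_rot: [-0.486, 0.484, -0.513, 0.515]
ft_force: [-0.5, 0.7, -0.6]
grip_width: 0.647
```

```bash
python3 - <<'E'
from h import *
p=snap("wrist"); print(tool()[:3,3],observe()["grip_width"]); bulbs(p,.012,.513,-.252); bulbs(p,.012,.502,-.311)
go(.513,-.252,.034,-3.4)
E
```

```text
[ 0.51441607 -0.25199918  0.26835145] 0.6466408965763167
shoot 287 mid [ 0.5135 -0.2566  0.0535] top 0.0619
bulb 1673 mid [ 0.5137 -0.2498  0.0397] top 0.051
shoot 259 mid [ 0.5029 -0.3139  0.0562] top 0.0618
bulb 1672 mid [ 0.5031 -0.3091  0.0369] top 0.0509
go (0.513, -0.252, 0.034, -3.4) t [ 0.1 79.3 -1.8] w [-0.004  0.001 -0.   ]
```

Emit:
move_arm:
  deltas:
    - {"tx": 1.5, "ty": 30, "tz": -1.5, "wx": -0.003, "wy": 0, "wz": 0, "gripper": 90}
    - {"tx": 1.5, "ty": 60, "tz": -1.5, "wx": -0.003, "wy": 0, "wz": 0, "gripper": 90}
    - {"tx": 1.5, "ty": 75, "tz": -1.5, "wx": -0.003, "wy": 0, "wz": 0, "gripper": 90}
    - {"tx": 1.5, "ty": 79, "tz": -1.5, "wx": -0.003, "wy": 0, "wz": 0, "gripper": 90}
    - {"tx": 1.5, "ty": 79, "tz": -1.5, "wx": -0.003, "wy": 0, "wz": 0, "gripper": 120}
    - {"tx": 1.5, "ty": 79, "tz": -1.5, "wx": -0.003, "wy": 0, "wz": 0, "gripper": 160}
    - {"tx": 1.5, "ty": 79, "tz": -1.5, "wx": -0.003, "wy": 0, "wz": 0, "gripper": 180}
    - {"tx": 1.5, "ty": 79, "tz": -1.5, "wx": -0.003, "wy": 0, "wz": 0, "gripper": 180}
    - {"tx": 1.5, "ty": 79, "tz": -1.5, "wx": -0.003, "wy": 0, "wz": 0, "gripper": 180}
    - {"tx": 1.5, "ty": 79, "tz": -1.5, "wx": -0.003, "wy": 0, "wz": 0, "gripper": 180}
    - {"tx": 1.5, "ty": 70, "tz": -1.5, "wx": -0.003, "wy": 0, "wz": 0, "gripper": 180}
    - {"tx": 1.5, "ty": 50, "tz": -1.5, "wx": -0.003, "wy": 0, "wz": 0, "gripper": 180}
    - {"tx": 1.5, "ty": 15, "tz": -1.5, "wx": -0.003, "wy": 0, "wz": 0, "gripper": 180}
    - {"tx": 1.5, "ty": -25, "tz": -1.5, "wx": -0.003, "wy": 0, "wz": 0, "gripper": 180}
    - {"tx": 1.5, "ty": -65, "tz": -1.5, "wx": -0.003, "wy": 0, "wz": 0, "gripper": 180}
    - {"tx": 1.5, "ty": -105, "tz": -1.5, "wx": -0.003, "wy": 0, "wz": 0, "gripper": 180}
    - {"tx": 1.5, "ty": -130, "tz": -1.5, "wx": -0.003, "wy": 0, "wz": 0, "gripper": 180}
    - {"tx": 1.5, "ty": -140, "tz": -1.5, "wx": -0.003, "wy": 0, "wz": 0, "gripper": 180}
    - {"tx": 1.5, "ty": -140, "tz": -1.5, "wx": -0.003, "wy": 0, "wz": 0, "gripper": 180}

```text
time: 44.02
tool_pos: [0.5114, -0.2541, 0.4074]
eef_rot: [0.485, -0.485, 0.515, -0.515]
ft_force: [0.6, -0.0, -1.0]
grip_width: 0.378
```

```bash
python3 - <<'E'
from h import *
print(np.round(tool()[:3,3],4),observe()["grip_width"])
p=snap("wrist"); hand(p); cv2.imwrite("pics/w15.png",p["color"])
go(.6397,.0014,.21,-6.5)
E
```

```text
[ 0.5114 -0.2541  0.4074] 0.3784415538126788
shoot 731 tool xyz med [-0.0029  0.1283  0.0003] lo [-0.0054  0.1264 -0.0036] hi [0.0032 0.1371 0.0045]
bulb 4525 tool xyz med [-0.009   0.1461  0.    ] lo [-0.0168  0.1373 -0.0145] hi [0.0048 0.1638 0.0155]
go (0.6397, 0.0014, 0.21, -6.5) t [-262.6   41.6  112.8] w [ 0.001  0.053 -0.001]
```

Emit:
move_arm:
  deltas:
    - {"tx": -20, "ty": 0, "tz": 9, "wx": 0, "wy": 0.02, "wz": 0, "gripper": 180}
    - {"tx": -55, "ty": 0, "tz": 24, "wx": 0, "wy": 0.03, "wz": 0, "gripper": 180}
    - {"tx": -95, "ty": 0, "tz": 41, "wx": 0, "wy": 0.04, "wz": 0, "gripper": 180}
    - {"tx": -135, "ty": 0, "tz": 58, "wx": 0, "wy": 0.05, "wz": 0, "gripper": 180}
    - {"tx": -175, "ty": 0, "tz": 75, "wx": 0, "wy": 0.053, "wz": 0, "gripper": 180}
    - {"tx": -215, "ty": 0, "tz": 92, "wx": 0, "wy": 0.053, "wz": 0, "gripper": 180}
    - {"tx": -245, "ty": 0, "tz": 105, "wx": 0.001, "wy": 0.053, "wz": -0.001, "gripper": 180}
    - {"tx": -260, "ty": 0, "tz": 112, "wx": 0.001, "wy": 0.053, "wz": -0.001, "gripper": 180}
    - {"tx": -262, "ty": 15, "tz": 113, "wx": 0.001, "wy": 0.053, "wz": -0.001, "gripper": 180}
    - {"tx": -262, "ty": 45, "tz": 113, "wx": 0.001, "wy": 0.053, "wz": -0.001, "gripper": 180}
    - {"tx": -262, "ty": 80, "tz": 113, "wx": 0.001, "wy": 0.053, "wz": -0.001, "gripper": 180}
    - {"tx": -262, "ty": 105, "tz": 113, "wx": 0.001, "wy": 0.053, "wz": -0.001, "gripper": 180}
    - {"tx": -262, "ty": 117, "tz": 113, "wx": 0.001, "wy": 0.053, "wz": -0.001, "gripper": 180}
    - {"tx": -262, "ty": 117, "tz": 113, "wx": 0.001, "wy": 0.053, "wz": -0.001, "gripper": 180}
    - {"tx": -262, "ty": 117, "tz": 113, "wx": 0.001, "wy": 0.053, "wz": -0.001, "gripper": 180}

```text
time: 45.95
tool_pos: [0.6402, 0.0002, 0.291]
eef_rot: [-0.471, 0.471, -0.527, 0.528]
ft_force: [0.1, 0.4, -1.1]
grip_width: 0.38
```

```bash
python3 - <<'E'
from h import *
print(observe()["ft_force"],tool()[:3,3]); p=snap("wrist"); hand(p); go(.6397,.0009,.1245,-6.5)
E
```

```text
[ 0.05781213  0.4188196  -1.07627821] [6.40213886e-01 2.05667146e-04 2.91033535e-01]
shoot 819 tool xyz med [-0.0029  0.1298 -0.0003] lo [-0.0052  0.1274 -0.0049] hi [0.0032 0.1379 0.0042]
bulb 3393 tool xyz med [-6.900e-03  1.452e-01  1.000e-04] lo [-0.0138  0.1381 -0.0151] hi [0.0056 0.1549 0.0155]
go (0.6397, 0.0009, 0.1245, -6.5) t [-0.4 11.6 -0.6] w [-0.002  0.     0.   ]
```

Descend until light contact, just short of the predicted height.

Emit:
move_arm:
  deltas:
    - {"tx": -0.5, "ty": 4, "tz": -0.6, "wx": -0.002, "wy": 0, "wz": 0, "gripper": 180}
    - {"tx": -0.5, "ty": 8, "tz": -0.6, "wx": -0.002, "wy": 0, "wz": 0, "gripper": 180}
    - {"tx": -0.5, "ty": 10, "tz": -0.6, "wx": -0.002, "wy": 0, "wz": 0, "gripper": 180}
    - {"tx": -0.5, "ty": 10.7, "tz": -0.6, "wx": -0.002, "wy": 0, "wz": 0, "gripper": 180}
    - {"tx": -0.5, "ty": 10.7, "tz": -0.6, "wx": -0.002, "wy": 0, "wz": 0, "gripper": 180}

```text
time: 46.62
tool_pos: [0.6395, 0.0013, 0.2793]
eef_rot: [0.47, -0.472, 0.528, -0.527]
ft_force: [0.3, -0.1, -0.8]
grip_width: 0.378
```

Emit:
move_arm:
  deltas:
    - {"tx": 0, "ty": 0.6, "tz": 0, "wx": 0, "wy": 0, "wz": 0, "gripper": 180}
    - {"tx": 0, "ty": 0.6, "tz": 0, "wx": 0, "wy": 0, "wz": 0, "gripper": 180}

```text
time: 46.88
tool_pos: [0.6395, 0.0012, 0.2791]
eef_rot: [0.471, -0.471, 0.528, -0.527]
ft_force: [-1.9, 0.4, 3.6]
grip_width: 0.38
```

Contact of about 4 N. Release, rise, and head back to the drawer hover for the last bulb.

Emit:
move_arm:
  deltas:
    - {"tx": 0, "ty": 0, "tz": 0, "wx": 0, "wy": 0, "wz": 0, "gripper": 140}
    - {"tx": 0, "ty": 0, "tz": 0, "wx": 0, "wy": 0, "wz": 0, "gripper": 90}
    - {"tx": 0, "ty": 0, "tz": 0, "wx": 0, "wy": 0, "wz": 0, "gripper": 90}
    - {"tx": 0, "ty": -15, "tz": 0, "wx": 0, "wy": 0, "wz": 0, "gripper": 90}
    - {"tx": 0, "ty": -40, "tz": 0, "wx": 0, "wy": 0, "wz": 0, "gripper": 90}
    - {"tx": 0, "ty": -80, "tz": 0, "wx": 0, "wy": 0, "wz": 0, "gripper": 90}
    - {"tx": 20, "ty": -120, "tz": 0, "wx": 0, "wy": 0, "wz": 0, "gripper": 90}
    - {"tx": 60, "ty": -130, "tz": 0, "wx": 0, "wy": 0, "wz": 0, "gripper": 90}
    - {"tx": 60, "ty": -130, "tz": 0, "wx": 0, "wy": 0, "wz": 0, "gripper": 90}
    - {"tx": 60, "ty": -130, "tz": 0, "wx": 0, "wy": 0, "wz": 0, "gripper": 90}

```text
time: 48.12
tool_pos: [0.6329, -0.058, 0.4092]
eef_rot: [0.471, -0.471, 0.528, -0.527]
ft_force: [1.3, 0.9, -0.2]
grip_width: 0.652
```

```bash
python3 - <<'E'
from h import *
p=snap("wrist"); bulbs(p,.104,.64,.001); rim(p,.649,.085,.164,.085)
go(.502,-.3125,.11,-3.4);go(.502,-.3125,.034,-3.4)
E
```

```text
shoot 168 mid [0.6395 0.0014 0.1466] top 0.1522
bulb 1393 mid [0.6396 0.0017 0.1309] top 0.1409
rim c [0.6445 0.0469] L,W 0.0623 0.0412 head 173.7 origin +/- [0.6674 0.0444] [0.6217 0.0494] z 0.1644
go (0.502, -0.3125, 0.11, -3.4) t [ 268.2  144.  -101.4] w [ 0.002 -0.053 -0.   ]
go (0.502, -0.3125, 0.034, -3.4) t [ 268.2  220.  -101.2] w [ 0.002 -0.053 -0.   ]
```

Emit:
move_arm:
  deltas:
    - {"tx": 50, "ty": 0, "tz": -19, "wx": 0, "wy": -0.01, "wz": 0, "gripper": 90}
    - {"tx": 110, "ty": 10, "tz": -41, "wx": 0, "wy": -0.03, "wz": 0, "gripper": 90}
    - {"tx": 165, "ty": 40, "tz": -62, "wx": 0, "wy": -0.05, "wz": 0, "gripper": 90}
    - {"tx": 220, "ty": 80, "tz": -83, "wx": 0.002, "wy": -0.053, "wz": 0, "gripper": 90}
    - {"tx": 260, "ty": 120, "tz": -98, "wx": 0.002, "wy": -0.053, "wz": 0, "gripper": 90}
    - {"tx": 268.5, "ty": 144, "tz": -101, "wx": 0.002, "wy": -0.053, "wz": 0, "gripper": 90}
    - {"tx": 268.5, "ty": 144, "tz": -101, "wx": 0.002, "wy": -0.053, "wz": 0, "gripper": 90}
    - {"tx": 268.5, "ty": 144, "tz": -101, "wx": 0.002, "wy": -0.053, "wz": 0, "gripper": 90}
    - {"tx": 268.5, "ty": 144, "tz": -101, "wx": 0.002, "wy": -0.053, "wz": 0, "gripper": 90}

```text
time: 49.3
tool_pos: [0.5034, -0.3126, 0.2664]
eef_rot: [-0.486, 0.485, -0.513, 0.515]
ft_force: [0.0, -0.2, -0.3]
grip_width: 0.648
```

```bash
python3 - <<'E'
from h import *
p=snap("wrist"); print(tool()[:3,3],observe()["grip_width"]); bulbs(p,.012,.502,-.313)
go(.502,-.3125,.034,-3.4)
E
```

```text
[ 0.50316808 -0.31274499  0.2662679 ] 0.6472021485254688
shoot 289 mid [ 0.5027 -0.3182  0.0527] top 0.0619
bulb 1710 mid [ 0.5028 -0.3109  0.0395] top 0.051
go (0.502, -0.3125, 0.034, -3.4) t [-0.2 77.3 -1.3] w [-0.002  0.001  0.001]
```

Emit:
move_arm:
  deltas:
    - {"tx": 2, "ty": 30, "tz": -0.5, "wx": -0.002, "wy": 0, "wz": 0, "gripper": 90}
    - {"tx": 2, "ty": 60, "tz": -0.5, "wx": -0.002, "wy": 0, "wz": 0, "gripper": 90}
    - {"tx": 2, "ty": 73, "tz": -0.5, "wx": -0.002, "wy": 0, "wz": 0, "gripper": 90}
    - {"tx": 2, "ty": 77, "tz": -0.5, "wx": -0.002, "wy": 0, "wz": 0, "gripper": 90}
    - {"tx": 2, "ty": 77, "tz": -0.5, "wx": -0.002, "wy": 0, "wz": 0, "gripper": 120}
    - {"tx": 2, "ty": 77, "tz": -0.5, "wx": -0.002, "wy": 0, "wz": 0, "gripper": 160}
    - {"tx": 2, "ty": 77, "tz": -0.5, "wx": -0.002, "wy": 0, "wz": 0, "gripper": 180}
    - {"tx": 2, "ty": 77, "tz": -0.5, "wx": -0.002, "wy": 0, "wz": 0, "gripper": 180}
    - {"tx": 2, "ty": 77, "tz": -0.5, "wx": -0.002, "wy": 0, "wz": 0, "gripper": 180}
    - {"tx": 2, "ty": 77, "tz": -0.5, "wx": -0.002, "wy": 0, "wz": 0, "gripper": 180}
    - {"tx": 2, "ty": 68, "tz": -0.5, "wx": -0.002, "wy": 0, "wz": 0, "gripper": 180}
    - {"tx": 2, "ty": 48, "tz": -0.5, "wx": -0.002, "wy": 0, "wz": 0, "gripper": 180}
    - {"tx": 2, "ty": 13, "tz": -0.5, "wx": -0.002, "wy": 0, "wz": 0, "gripper": 180}
    - {"tx": 2, "ty": -27, "tz": -0.5, "wx": -0.002, "wy": 0, "wz": 0, "gripper": 180}
    - {"tx": 2, "ty": -67, "tz": -0.5, "wx": -0.002, "wy": 0, "wz": 0, "gripper": 180}
    - {"tx": 2, "ty": -110, "tz": -0.5, "wx": -0.002, "wy": 0, "wz": 0, "gripper": 180}
    - {"tx": 2, "ty": -145, "tz": -0.5, "wx": -0.002, "wy": 0, "wz": 0, "gripper": 180}
    - {"tx": 2, "ty": -160, "tz": -0.5, "wx": -0.002, "wy": 0, "wz": 0, "gripper": 180}
    - {"tx": 2, "ty": -160, "tz": -0.5, "wx": -0.002, "wy": 0, "wz": 0, "gripper": 180}

```text
time: 51.72
tool_pos: [0.5012, -0.3158, 0.4258]
eef_rot: [-0.484, 0.485, -0.515, 0.515]
ft_force: [-0.2, 0.8, -1.0]
grip_width: 0.378
```

```bash
python3 - <<'E'
from h import *
print(np.round(tool()[:3,3],4),observe()["grip_width"])
p=snap("wrist"); hand(p)
go(.658,.1681,.26,-6.5)
E
```

```text
[ 0.5012 -0.3158  0.4258] 0.37805328555669176
shoot 688 tool xyz med [-0.0032  0.1278  0.0007] lo [-0.006   0.1262 -0.0038] hi [0.0024 0.1367 0.0046]
bulb 4527 tool xyz med [-0.0096  0.1457  0.0004] lo [-0.0176  0.137  -0.0145] hi [0.0058 0.1624 0.0159]
go (0.658, 0.1681, 0.26, -6.5) t [-492.1    9.2  127.5] w [0.002 0.053 0.   ]
```

Emit:
move_arm:
  deltas:
    - {"tx": -20, "ty": 0, "tz": 5, "wx": 0, "wy": 0.01, "wz": 0, "gripper": 180}
    - {"tx": -60, "ty": 0, "tz": 15, "wx": 0, "wy": 0.02, "wz": 0, "gripper": 180}
    - {"tx": -105, "ty": 0, "tz": 27, "wx": 0, "wy": 0.03, "wz": 0, "gripper": 180}
    - {"tx": -152, "ty": 0, "tz": 39, "wx": 0, "wy": 0.04, "wz": 0, "gripper": 180}
    - {"tx": -200, "ty": 0, "tz": 52, "wx": 0, "wy": 0.05, "wz": 0, "gripper": 180}
    - {"tx": -248, "ty": 0, "tz": 64, "wx": 0, "wy": 0.053, "wz": 0, "gripper": 180}
    - {"tx": -296, "ty": 0, "tz": 77, "wx": 0, "wy": 0.053, "wz": 0, "gripper": 180}
    - {"tx": -344, "ty": 0, "tz": 89, "wx": 0, "wy": 0.053, "wz": 0, "gripper": 180}
    - {"tx": -392, "ty": 0, "tz": 102, "wx": 0.002, "wy": 0.053, "wz": 0, "gripper": 180}
    - {"tx": -435, "ty": 0, "tz": 113, "wx": 0.002, "wy": 0.053, "wz": 0, "gripper": 180}
    - {"tx": -470, "ty": 0, "tz": 122, "wx": 0.002, "wy": 0.053, "wz": 0, "gripper": 180}
    - {"tx": -488, "ty": 0, "tz": 127, "wx": 0.002, "wy": 0.053, "wz": 0, "gripper": 180}
    - {"tx": -491, "ty": 10, "tz": 127.4, "wx": 0.002, "wy": 0.053, "wz": 0, "gripper": 180}
    - {"tx": -491, "ty": 40, "tz": 127.4, "wx": 0.002, "wy": 0.053, "wz": 0, "gripper": 180}
    - {"tx": -491, "ty": 70, "tz": 127.4, "wx": 0.002, "wy": 0.053, "wz": 0, "gripper": 180}
    - {"tx": -491, "ty": 92, "tz": 127.4, "wx": 0.002, "wy": 0.053, "wz": 0, "gripper": 180}
    - {"tx": -491, "ty": 101, "tz": 127.4, "wx": 0.002, "wy": 0.053, "wz": 0, "gripper": 180}
    - {"tx": -491, "ty": 101, "tz": 127.4, "wx": 0.002, "wy": 0.053, "wz": 0, "gripper": 180}
    - {"tx": -491, "ty": 101, "tz": 127.4, "wx": 0.002, "wy": 0.053, "wz": 0, "gripper": 180}

```text
time: 54.15
tool_pos: [0.6581, 0.1664, 0.3247]
eef_rot: [-0.471, 0.47, -0.527, 0.528]
ft_force: [-0.5, 0.6, -0.8]
grip_width: 0.378
```

```bash
python3 - <<'E'
from h import *
print(observe()["ft_force"],tool()[:3,3]); p=snap("wrist"); hand(p); W=cloud(p)
o=np.array([.6513,.1075]);u=np.array([np.cos(np.deg2rad(-96.4)),np.sin(np.deg2rad(-96.4))])
uu=(W[...,:2]-o)@u; vv=(W[...,:2]-o)@np.array([-u[1],u[0]])
m=(abs(W[...,2]-.138)<.004)&(abs(vv)<.04)&(uu<-.06); print(m.sum(),"u",np.percentile(uu[m],[.5]),"v",np.percentile(vv[m],[.5,99.5]),np.median(W[m][:,2]))
go(.6579,.1669,.1585,-6.5)
E
```

```text
[-0.48095995  0.60106568 -0.79340542] [0.65807137 0.16636434 0.32466965]
shoot 683 tool xyz med [-0.0032  0.129   0.0005] lo [-0.0061  0.1275 -0.004 ] hi [0.0077 0.1435 0.0048]
bulb 4658 tool xyz med [-0.0098  0.1473  0.0002] lo [-0.0178  0.1383 -0.0148] hi [0.0063 0.1668 0.0155]
4507 u [-0.08268231] v [-0.03046844  0.03088133] 0.1383273424998472
go (0.6579, 0.1669, 0.1585, -6.5) t [-0.3 11.2 -0.2] w [-0.002  0.    -0.   ]
```

Emit:
move_arm:
  deltas:
    - {"tx": -0.3, "ty": 4, "tz": 0, "wx": -0.002, "wy": 0, "wz": 0, "gripper": 180}
    - {"tx": -0.3, "ty": 8, "tz": 0, "wx": -0.002, "wy": 0, "wz": 0, "gripper": 180}
    - {"tx": -0.3, "ty": 9.8, "tz": 0, "wx": -0.002, "wy": 0, "wz": 0, "gripper": 180}
    - {"tx": -0.3, "ty": 10.2, "tz": 0, "wx": -0.002, "wy": 0, "wz": 0, "gripper": 180}
    - {"tx": -0.3, "ty": 10.2, "tz": 0, "wx": -0.002, "wy": 0, "wz": 0, "gripper": 180}

```text
time: 54.82
tool_pos: [0.6579, 0.1671, 0.3134]
eef_rot: [0.47, -0.472, 0.528, -0.527]
ft_force: [0.5, -0.5, -0.5]
grip_width: 0.38
```

Emit:
move_arm:
  deltas:
    - {"tx": 0, "ty": 0.6, "tz": 0, "wx": 0, "wy": 0, "wz": 0, "gripper": 180}
    - {"tx": 0, "ty": 0.6, "tz": 0, "wx": 0, "wy": 0, "wz": 0, "gripper": 180}

```text
time: 55.08
tool_pos: [0.6579, 0.1672, 0.3131]
eef_rot: [0.471, -0.471, 0.528, -0.527]
ft_force: [-1.7, -0.1, 3.4]
grip_width: 0.378
```

Light contact again (3–4 N). Release and rise.

Emit:
move_arm:
  deltas:
    - {"tx": 0, "ty": 0, "tz": 0, "wx": 0, "wy": 0, "wz": 0, "gripper": 140}
    - {"tx": 0, "ty": 0, "tz": 0, "wx": 0, "wy": 0, "wz": 0, "gripper": 90}
    - {"tx": 0, "ty": 0, "tz": 0, "wx": 0, "wy": 0, "wz": 0, "gripper": 90}
    - {"tx": 0, "ty": -15, "tz": 0, "wx": 0, "wy": 0, "wz": 0, "gripper": 90}
    - {"tx": 0, "ty": -40, "tz": 0, "wx": 0, "wy": 0, "wz": 0, "gripper": 90}
    - {"tx": 0, "ty": -80, "tz": 0, "wx": 0, "wy": 0, "wz": 0, "gripper": 90}
    - {"tx": 30, "ty": -120, "tz": 0, "wx": 0, "wy": 0, "wz": 0, "gripper": 170}
    - {"tx": 80, "ty": -120, "tz": 0, "wx": 0, "wy": 0, "wz": 0, "gripper": 255}
    - {"tx": 110, "ty": -120, "tz": 0, "wx": 0, "wy": 0, "wz": 0, "gripper": 255}
    - {"tx": 110, "ty": -120, "tz": 0, "wx": 0, "wy": 0, "wz": 0, "gripper": 255}
    - {"tx": 110, "ty": -120, "tz": 0, "wx": 0, "wy": 0, "wz": 0, "gripper": 255}

```text
time: 56.45
tool_pos: [0.6457, 0.0587, 0.4335]
eef_rot: [0.471, -0.471, 0.528, -0.527]
ft_force: [-0.2, 0.8, 0.7]
grip_width: -0.0
```

```bash
python3 - <<'E'
from h import *
p=snap("wrist"); bulbs(p,.14,.658,.168); bulbs(p,.104,.64,.001); rim(p,.649,.085,.164,.085)
cv2.imwrite("pics/w16.png",p["color"])
for q in("scene","top"):
    p=snap(q); print([(round(d["confidence"],2),*np.round(w(p,d["xyz"]),3)) for d in tip_of(p,"bulb1")],[(round(d["confidence"],2),*np.round(w(p,d["xyz"]),4)) for d in tip_of(p,"pullout_handle")])
go(.36,-.247,.30,-3.4);go(.36,-.247,.075,-3.4);go(.40,-.248,.30,-3.4)
E
```

```text
shoot 231 mid [0.6579 0.1686 0.1805] top 0.1866
bulb 1818 mid [0.6575 0.1677 0.167 ] top 0.175
bulb 258 mid [0.6397 0.0081 0.1324] top 0.1602
rim c [0.6503 0.0972] L,W 0.1441 0.0621 head 83.6 origin +/- [0.6477 0.0743] [0.6528 0.12  ] z 0.1643
[(0.71, np.float64(0.65), np.float64(0.057), np.float64(0.092)), (0.7, np.float64(0.39), np.float64(-0.451), np.float64(0.002)), (0.56, np.float64(0.637), np.float64(-0.001), np.float64(0.106)), (0.43, np.float64(0.655), np.float64(0.163), np.float64(0.132)), (0.42, np.float64(0.656), np.float64(0.161), np.float64(0.064))] [(0.79, np.float64(0.4012), np.float64(-0.2482), np.float64(0.0517)), (0.22, np.float64(0.5233), np.float64(-0.4227), np.float64(0.0025))]
[(0.48, np.float64(0.641), np.float64(0.005), np.float64(0.035)), (0.38, np.float64(0.638), np.float64(0.004), np.float64(0.095))] [(0.62, np.float64(0.4011), np.float64(-0.2475), np.float64(0.0551))]
go (0.36, -0.247, 0.3, -3.4) t [ 335.5  -21.5 -249.8] w [ 0.002 -0.053  0.001]
go (0.36, -0.247, 0.075, -3.4) t [ 335.4  203.5 -249.3] w [ 0.002 -0.053  0.001]
go (0.4, -0.248, 0.3, -3.4) t [ 332.   -21.6 -209.9] w [ 0.002 -0.053  0.001]
```

View pics/w16.png

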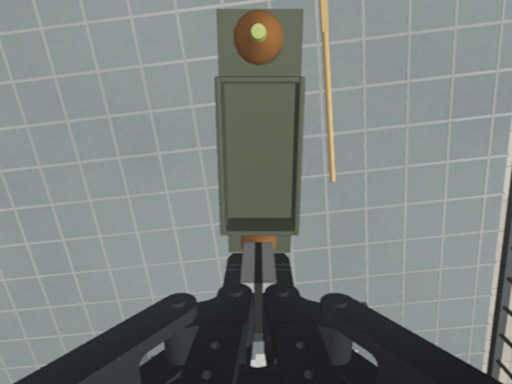

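The top bulb at (259,32) stands seated. I'll re-grip the handle and shut the drawer.

```bash
python3 - <<'E'
from h import *
go(.402,-.248,.12,-3.4)
E
```

```text
go (0.402, -0.248, 0.12, -3.4) t [ 331.7  158.4 -207.5] w [ 0.002 -0.053  0.001]
```

Emit:
move_arm:
  deltas:
    - {"tx": 40, "ty": 0, "tz": -30, "wx": 0, "wy": -0.02, "wz": 0, "gripper": 170}
    - {"tx": 85, "ty": 0, "tz": -60, "wx": 0, "wy": -0.04, "wz": 0, "gripper": 170}
    - {"tx": 130, "ty": 0, "tz": -90, "wx": 0, "wy": -0.053, "wz": 0, "gripper": 170}
    - {"tx": 180, "ty": 0, "tz": -120, "wx": 0, "wy": -0.053, "wz": 0, "gripper": 170}
    - {"tx": 230, "ty": 20, "tz": -150, "wx": 0, "wy": -0.053, "wz": 0, "gripper": 170}
    - {"tx": 280, "ty": 50, "tz": -180, "wx": 0, "wy": -0.053, "wz": 0, "gripper": 170}
    - {"tx": 325, "ty": 90, "tz": -205, "wx": 0.002, "wy": -0.053, "wz": 0.001, "gripper": 170}
    - {"tx": 332, "ty": 130, "tz": -207.5, "wx": 0.002, "wy": -0.053, "wz": 0.001, "gripper": 170}
    - {"tx": 332, "ty": 158, "tz": -207.5, "wx": 0.002, "wy": -0.053, "wz": 0.001, "gripper": 170}
    - {"tx": 332, "ty": 158, "tz": -207.5, "wx": 0.002, "wy": -0.053, "wz": 0.001, "gripper": 170}
    - {"tx": 332, "ty": 158, "tz": -207.5, "wx": 0.002, "wy": -0.053, "wz": 0.001, "gripper": 170}
  force: 30

```text
time: 58.18
tool_pos: [0.4023, -0.2488, 0.2765]
eef_rot: [-0.485, 0.485, -0.514, 0.515]
ft_force: [-0.8, -0.0, 0.5]
grip_width: 0.333
```

```bash
python3 - <<'E'
from h import *
p=snap("wrist"); W=cloud(p); m=(W[...,2]>.045)&(W[...,2]<.066)&(W[...,0]<.425)&(W[...,0]>.36)&(abs(W[...,1]+.248)<.06)
P=W[m]; print("bar",cv2.minAreaRect(P[:,:2].astype(np.float32)),np.percentile(P[:,0],[1,50]),tool()[:3,3],observe()["grip_width"])
print([(round(d["confidence"],2),*np.round(w(p,d["xyz"]),4)) for d in tip_of(p,"pullout_handle")])
go(.4025,-.248,.058,-3.4)
E
```

```text
bar ((0.40972402691841125, -0.24689078330993652), (0.09969603270292282, 0.02552167698740959), 86.16854858398438) [0.39571353 0.40381816] [ 0.40237214 -0.24876417  0.27666164] 0.33089636340626427
[(0.79, np.float64(0.4019), np.float64(-0.2482), np.float64(0.0575))]
go (0.4025, -0.248, 0.058, -3.4) t [-0.7 63.7 -0.1] w [-0.002 -0.    -0.001]
```

Emit:
move_arm:
  deltas:
    - {"tx": 0, "ty": 30, "tz": 0, "wx": 0, "wy": 0, "wz": 0, "gripper": 170}
    - {"tx": 0, "ty": 55, "tz": 0, "wx": 0, "wy": 0, "wz": 0, "gripper": 170}
    - {"tx": 0, "ty": 64, "tz": 0, "wx": 0, "wy": 0, "wz": 0, "gripper": 170}
    - {"tx": 0, "ty": 64, "tz": 0, "wx": 0, "wy": 0, "wz": 0, "gripper": 255}
    - {"tx": 0, "ty": 64, "tz": 0, "wx": 0, "wy": 0, "wz": 0, "gripper": 255}
    - {"tx": 0, "ty": 64, "tz": 0, "wx": 0, "wy": 0, "wz": 0, "gripper": 255}
    - {"tx": 0, "ty": 64, "tz": 10, "wx": 0, "wy": 0, "wz": 0, "gripper": 255}
    - {"tx": 0, "ty": 64, "tz": 28, "wx": 0, "wy": 0, "wz": 0, "gripper": 255}
    - {"tx": 0, "ty": 64, "tz": 48, "wx": 0, "wy": 0, "wz": 0, "gripper": 255}
    - {"tx": 0, "ty": 64, "tz": 68, "wx": 0, "wy": 0, "wz": 0, "gripper": 255}
    - {"tx": 0, "ty": 64, "tz": 88, "wx": 0, "wy": 0, "wz": 0, "gripper": 255}
    - {"tx": 0, "ty": 64, "tz": 106, "wx": 0, "wy": 0, "wz": 0, "gripper": 255}
    - {"tx": 0, "ty": 64, "tz": 120, "wx": 0, "wy": 0, "wz": 0, "gripper": 255}
    - {"tx": 0, "ty": 64, "tz": 130, "wx": 0, "wy": 0, "wz": 0, "gripper": 255}
    - {"tx": 0, "ty": 64, "tz": 136, "wx": 0, "wy": 0, "wz": 0, "gripper": 255}
    - {"tx": 0, "ty": 64, "tz": 138.5, "wx": 0, "wy": 0, "wz": 0, "gripper": 255}
    - {"tx": 0, "ty": 64, "tz": 138.5, "wx": 0, "wy": 0, "wz": 0, "gripper": 255}

```text
time: 60.4
tool_pos: [0.5406, -0.2572, 0.212]
eef_rot: [-0.485, 0.484, -0.514, 0.515]
ft_force: [0.4, -1.5, 3.6]
grip_width: 0.113
```

Emit:
move_arm:
  deltas:
    - {"tx": 0, "ty": 0, "tz": 0, "wx": 0, "wy": 0, "wz": 0, "gripper": 165}
    - {"tx": 0, "ty": 0, "tz": 0, "wx": 0, "wy": 0, "wz": 0, "gripper": 165}
    - {"tx": 0, "ty": -30, "tz": 0, "wx": 0, "wy": 0, "wz": 0, "gripper": 165}
    - {"tx": 0, "ty": -80, "tz": 0, "wx": 0, "wy": 0, "wz": 0, "gripper": 165}
    - {"tx": 30, "ty": -130, "tz": 0, "wx": 0, "wy": 0, "wz": 0, "gripper": 165}
    - {"tx": 53, "ty": -173, "tz": 0, "wx": 0, "wy": 0, "wz": 0, "gripper": 0}
    - {"tx": 53, "ty": -173, "tz": 0, "wx": 0, "wy": 0, "wz": 0, "gripper": 0}
    - {"tx": 53, "ty": -173, "tz": 0, "wx": 0, "wy": 0, "wz": 0, "gripper": 0}

```text
time: 61.4
tool_pos: [0.5368, -0.3094, 0.3835]
eef_rot: [0.485, -0.485, 0.515, -0.514]
ft_force: [0.2, -0.5, -0.2]
grip_width: 0.963
```

```bash
python3 - <<'E'
from h import *
p=snap("wrist"); W=cloud(p); print([(round(d["confidence"],2),*np.round(w(p,d["xyz"]),4)) for d in tip_of(p,"pullout_handle")])
m=(W[...,2]>.045)&(W[...,2]<.066)&(W[...,0]<.565)&(W[...,0]>.48)&(W[...,1]>-.36)&(W[...,1]<-.15)
P=W[m]; print("bar",cv2.minAreaRect(P[:,:2].astype(np.float32)))
m=(W[...,2]>.066)&(W[...,2]<.075)&(W[...,1]>-.38)&(W[...,1]<-.15)
P=W[m]; print("box",cv2.minAreaRect(P[:,:2].astype(np.float32)))
for q in("scene","top"):
    p=snap(q); print(q,{n:[(round(d["confidence"],2),*np.round(w(p,d["xyz"]),3)) for d in tip_of(p,n)] for n in("bulb1","tray1")})
    if q=="scene": cv2.imwrite("pics/s9.png",cv2.resize(p["color"][130:290,80:420],None,fx=2.3,fy=2.3))
    for n in "brown_pot saucer chopstick pliers bridge sprayer trowel".split():
        print(n,[(round(d["confidence"],2),*np.round(w(p,d["xyz"]),3)) for d in tip_of(p,n)][:1])
E
```

```text
[(0.83, np.float64(0.5433), np.float64(-0.2549), np.float64(0.0578))]
bar ((0.5511772036552429, -0.25648921728134155), (0.10067396610975266, 0.03181220591068268), 86.42631530761719)
box ((0.6716088056564331, -0.27115193009376526), (0.19162920117378235, 0.19133763015270233), 86.5595474243164)
scene {'bulb1': [(0.6, np.float64(0.635), np.float64(-0.002), np.float64(0.106)), (0.53, np.float64(0.653), np.float64(0.162), np.float64(0.131)), (0.49, np.float64(0.656), np.float64(0.161), np.float64(0.067)), (0.26, np.float64(0.646), np.float64(0.064), np.float64(0.02))], 'tray1': [(0.97, np.float64(0.653), np.float64(0.106), np.float64(0.125)), (0.89, np.float64(0.651), np.float64(0.059), np.float64(0.091)), (0.62, np.float64(0.657), np.float64(0.168), np.float64(0.07)), (0.61, np.float64(0.654), np.float64(0.111), np.float64(0.056)), (0.55, np.float64(0.282), np.float64(0.212), np.float64(0.002))]}
brown_pot [(0.76, np.float64(0.687), np.float64(0.332), np.float64(-0.003))]
saucer [(0.8, np.float64(0.591), np.float64(0.447), np.float64(-0.004))]
chopstick [(0.69, np.float64(0.734), np.float
[... 500 characters left out ...]
4(0.651), np.float64(0.11), np.float64(0.126)), (0.77, np.float64(0.643), np.float64(0.065), np.float64(0.091)), (0.61, np.float64(0.392), np.float64(-0.455), np.float64(-0.002)), (0.59, np.float64(0.281), np.float64(0.214), np.float64(0.005)), (0.41, np.float64(0.65), np.float64(0.109), np.float64(0.058))]}
brown_pot [(0.85, np.float64(0.69), np.float64(0.329), np.float64(-0.004))]
saucer [(0.9, np.float64(0.589), np.float64(0.448), np.float64(-0.002))]
chopstick [(0.54, np.float64(0.737), np.float64(0.135), np.float64(0.002))]
pliers [(0.79, np.float64(0.39), np.float64(-0.453), np.float64(-0.0))]
bridge []
sprayer []
trowel [(0.75, np.float64(0.655), np.float64(0.169), np.float64(0.136))]
```

View pics/s9.png

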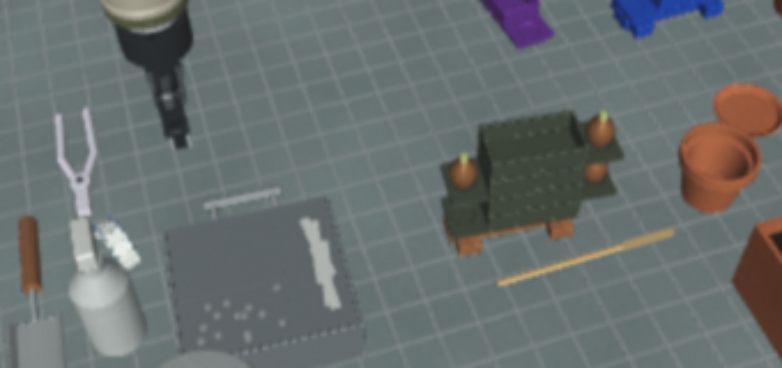

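The final view shows the drawer shut, with the handle at (242,200). The stack is complete, with bulbs upright at (463,170), (600,128) and, roofed over, (597,172). I'll hand in now.

```bash
python3 -c "
from h import *
print(hand_in())"
```

```text
the job is handed in; nothing more can be done
None
```

I finished the job and handed it in at about 61 s of the 210 s allowed; no verdict came back. There were three loose trays and three bulbs. I stacked two trays, pulled out the sorting box's tray and put a bulb in the first loose tray. Then I stacked the third tray, put bulbs in the second and third, and pushed the box shut. The fixed bottom tray holds no bulb.

What my last checks showed:
- **Stack:** the three rims measured 96.3, 130.3 and 164.3 mm against the nominal 96, 130 and 164 mm. Each was within about 1 to 2 mm of its staggered place, with the steps at alternate ends. The last wrist rim fit (144 mm long instead of 118) disagreed, most likely because the fingers and top bulb were in view. In the final scene picture the stack looks sound.
- **Bulbs:** each measured within about 1 mm of its dimple after it was set down, and all three stand upright in the final picture. Contact when setting them down was 3.4 to 4.4 N. The roofed bulb in the first loose tray was only rechecked roughly in the final scene view, which puts it about 8 mm off sideways. That view reads the other two bulbs 4 to 8 mm off as well.
- **Sorting box:** the handle bar is back within about 1 mm of where it started.
- **Other things on the shelf:** none moved more than about 8 mm by the network readings, which fits their error. In the top view the bridge and sprayer were not reported and the trowel was mistaken for something else, but the scene view found all three in place.

The second tray was pressed down with about 34 N for a moment when it was already home; I eased off before letting go.

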